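Sort index collars by plunger: arbor or tray

TASK

Sort the four octagonal index collars by their red-knobbed plungers. Put every collar whose plunger is pushed in onto the keyed arbor, turned so that its keyway meets the brass key and it goes all the way down onto the foot or the collar below; lay every collar whose plunger is pulled out flat inside the shallow blue tray. Leave each plunger as you find it and do not shift the other things on the bench.

Things in the scene. Friction and masses are not known exactly. Their poses are not given: they have to be found in the camera images.
- collar_a_mid (a point): Centre, half-way up, of one of four like octagonal aluminium collars, loose, lying flat, 0.1 to 0.2 kg: 46 mm across flats, 22 mm high, upright through bore 18 mm wide. A keyway 9 mm wide, at own -x, opens the bore to 13.5 mm from the axis over the full height. The plunger sticks out level on that same side. Grip across the flats at own +y and -y, or those 45 degrees either side.
- plunger_a (a joint): Plunger of collar_a, m: 0 = pushed in (red knob, 12.4 mm wide, 10 mm long, ends 39 mm from the collar's axis; hardly any stem seen); 0.014 = pulled out (knob ends 53 mm from the axis, 15 mm of brass stem seen). Friction of about 2 N holds it. Each starts within 1.5 mm of fully in or fully out; collars of both kinds lie in any order.
- collar_b_mid (a point): Centre, half-way up, of one of four like octagonal aluminium collars, loose, lying flat, 0.1 to 0.2 kg: 46 mm across flats, 22 mm high, upright through bore 18 mm wide. A keyway 9 mm wide, at own -x, opens the bore to 13.5 mm from the axis over the full height. The plunger sticks out level on that same side. Grip across the flats at own +y and -y, or those 45 degrees either side.
- plunger_b (a joint): Plunger of collar_b, m: 0 = pushed in (red knob, 12.4 mm wide, 10 mm long, ends 39 mm from the collar's axis; hardly any stem seen); 0.014 = pulled out (knob ends 53 mm from the axis, 15 mm of brass stem seen). Friction of about 2 N holds it. Each starts within 1.5 mm of fully in or fully out; collars of both kinds lie in any order.
- collar_c_mid (a point): Centre, half-way up, of one of four like octagonal aluminium collars, loose, lying flat, 0.1 to 0.2 kg: 46 mm across flats, 22 mm high, upright through bore 18 mm wide. A keyway 9 mm wide, at own -x, opens the bore to 13.5 mm from the axis over the full height. The plunger sticks out level on that same side. Grip across the flats at own +y and -y, or those 45 degrees either side.
- plunger_c (a joint): Plunger of collar_c, m: 0 = pushed in (red knob, 12.4 mm wide, 10 mm long, ends 39 mm from the collar's axis; hardly any stem seen); 0.014 = pulled out (knob ends 53 mm from the axis, 15 mm of brass stem seen). Friction of about 2 N holds it. Each starts within 1.5 mm of fully in or fully out; collars of both kinds lie in any order.
- collar_d_mid (a point): Centre, half-way up, of one of four like octagonal aluminium collars, loose, lying flat, 0.1 to 0.2 kg: 46 mm across flats, 22 mm high, upright through bore 18 mm wide. A keyway 9 mm wide, at own -x, opens the bore to 13.5 mm from the axis over the full height. The plunger sticks out level on that same side. Grip across the flats at own +y and -y, or those 45 degrees either side.
- plunger_d (a joint): Plunger of collar_d, m: 0 = pushed in (red knob, 12.4 mm wide, 10 mm long, ends 39 mm from the collar's axis; hardly any stem seen); 0.014 = pulled out (knob ends 53 mm from the axis, 15 mm of brass stem seen). Friction of about 2 N holds it. Each starts within 1.5 mm of fully in or fully out; collars of both kinds lie in any order.
- arbor: Fixed upright keyed arbor; origin at the underside centre. Green foot 70 mm wide, 10 mm high; steel shaft 14 mm wide, tapering from 60 to 66 mm above the bench. Brass key 5 mm wide on its own -x side (towards the robot, within 35 degrees; yellow line on the foot), up to 58 mm, reaches 11.5 mm from the axis. Collars go down only with +x within 8 degrees of the arbor's; two stack, 22 mm each.
- tray: Fixed shallow blue tray; origin at the underside centre. 140 mm (own x) by 180 mm (own y) by 12 mm high, floor and walls 4 mm thick. Holds two collars side by side along y, plungers pointing to own -x.
- nut_mid (a point): Steel hex nut, loose, 22 x 26 x 12 mm; this point is its centre, half-way up. To be left where it is.
- v_block_mid (a point): Grey steel V block, loose, 50 x 60 x 40 mm; this point is its centre, half-way up. To be left where it is.
- collet_mid (a point): Steel spring collet, loose, standing on its nose, 29 mm wide, 32 mm high; this point is its centre, half-way up. To be left where it is.
- block_mid (a point): Milled aluminium block, loose, 45 x 60 x 32 mm; this point is its centre, half-way up. To be left where it is.
- jar_mid (a point): Brown jar with black lid, loose, 58 mm wide, 89 mm high; this point is its centre, half-way up. To be left where it is.
Mind the look-alikes: they are no part of the job. Leave any brown or green look-alike of the part that bears collar_d_mid alone.

How it is judged:
By the outcome, as a careful person would: the job done as asked, in the order asked, and still so for the second after the job is handed in, with the robot touching nothing.
It also fails if it takes over 72 s, if anything falls off the work surface, if the arm or the gripper's body presses on something with over 40 N, if the wrist force passes 120 N, or if a joint passes its speed limit or range.

ROBOT

A 7-joint arm with a two-finger parallel gripper is mounted at the origin on a cart in front of the work surface, level with it; the furniture and walls round the work are solid. World frame = base frame: x ahead of the robot, y to its left, z up, the work surface at z = 0. Lengths are in m, angles in rad, forces in N, time in s.
With the tool pointing down it reaches from about 0.4 to 0.85 m from the base axis. Payload 10.4 kg.
Tool frame: the origin (TCP) lies at the very end of the fingers, on their centre line; the grasp point (between the pads) lies 19 mm behind it; x points along the fingers, y is the direction in which the jaws open and shut, and the axes are right-handed (so a half turn about x gives the same grasp; the last joint's range is limited). The gripper opens to 85 mm and grips with 20 to 120 N. Pads are 22 mm wide; open, the fingers measure 114 mm over their backs; the gripper's body (76 mm by 85 mm) begins 54 mm behind the grasp point. The pads swing forward as they close: fully open they stand 13 mm farther back than shut.
Start: joints at [-1.144, 0.332, -0.065, 1.46, 0.022, 1.35, -0.088], TCP at [0.272, 0.563, 0.231] pointing down, gripper open.
Joint ranges: [-2.6, 2.6], [-0.5, 2.12], [-1.47, 1.34], [0.16, 2.42], [-1.27, 4.41], [0.06, 2.06], [-2.6, 2.6]. Speed limits (rad/s): [2.22, 2.22, 2.79, 2.79, 3.14, 3.14, 3.14].

INTERFACE

Orientations are given as a unit quaternion [w, x, y, z].
In Python, from plant import robot, viewer, sign_off, models gives the robot as it stands. The module is installed in compiled form; this text tells all that it offers.
- The arm moves only by the tool drive_tool, never from a script. Its argument "rows" is text: rows parted by semicolons, each of 5 numbers parted by spaces: the shift along the world's x, y, z in cm, then the turn about the world's z in degrees, then the opening, from 0 (shut) to 1 (fully open). A call has 1 to 20 rows; each row shifts and turns the pose as measured when the row begins; what a row does not reach is not made up. A row lasts 1/10 s, in which the tool goes at most 50 mm and 8.59 degrees, less where a joint would pass 70% of its speed; a pose out of reach is approached as far as the arm can. A call is refused whole if a number of a shift passes 5 or a number of a turn 8.59, either way. A call with a gripper value outside its range is refused whole. The fingers move at their own pace and stop on an object; "force" is the grip in N (left out, the last holds). Time passes only in rows, so rows that do not move let the fingers close. It gives the time, the measured TCP pose, the force and the opening at its end, in the units of the state.
- robot.state(): the state, without advancing time (a new reading comes with each control period).
- viewer.capture(name): name is "scene" or "top" or "wrist"; returns (picture, depth): 420x560x3 uint8, red, green, blue; 420x560 float32, m along the optical axis (not along the pixel's ray), 0 where there is no reading.
- viewer.camera_model(name): a dict with "camera_matrix" (3x3 intrinsics, pixels), "rvec" (rotation vector, rad) and "tvec" (3), from world to camera coordinates, as OpenCV has them. Camera axes: x right, y down, z forward; pixel columns grow to the right and rows downward; lengths in m; the calibration is good to about 2 mm. The wrist camera is an equidistant fisheye: a pixel r from the principal point sees the ray r / f radians off the axis. A picture is of the moment at which its call begins: read the wrist's pose just before it. camera_model takes no time and is no camera call; for the wrist camera it gives the pose at the moment of the call.
- sign_off(): hands the job in, once; it reports no verdict.
Trained networks look in the newest picture that a camera, given by its name, has taken for a name from the list of things; names that differ only in an ending like _2 or _b are one class to them, and where a whole thing is asked for, a point or a joint stands for the part that bears it (a point fixed in the world has none). Each returns a list of dicts, best first, with "p" (0 to 1); they miss things now and then, are a little off and sometimes report something else, mostly with a low value. They report only what shows in the picture. A call takes as long as a camera call. They do not tell look-alikes from the thing itself.
- models.find_in(target, camera): "at" ([x, y, z] in m, in world coordinates, good to about 4 mm: the middle of the surface that is visible of it).
The state is a dict: "clock": time; "joint_positions": joint angles; "joint_vel": joint speeds; "tau": joint torques, N m; "tcp_pos": TCP position; "orientation": TCP orientation; "ft_force": force on the tool from outside, world axes, zero at the start; "torque": the same for the moment, N m; "opening": finger opening in m.
Only numpy, scipy, OpenCV 4.12 (cv2) and the standard library are available. Lean on these libraries where they do the work, as an engineer would, in place of code of your own. Each camera call takes 0.05 s, during which the arm holds its last target.

## Working session

There is one attempt and no reset: what is moved stays moved. The work goes in short steps, Python scripts to look and compute and a tool call to move; the robot and the scene stay as the last step left them, time stands still between calls to the robot, and variables do not carry over. Pictures are saved under pics/ and viewed, and the job is handed in when it is done.

Besides the shell and the picture viewer there is one more tool, called as a command line: name --argument value ..., lists and objects as JSON in quotes. drive_tool: Moves the arm, as the interface text tells. Its arguments: {"type":"object","properties":{"rows":{"type":"string"},"force":{"type":"number"}},"required":["rows"]}

```bash
mkdir -p pics; cat > h.py <<'E'
import numpy as np, cv2
from plant import robot, viewer, models
def cap(cam,name=None):
    m=viewer.camera_model(cam)
    im,d=viewer.capture(cam)
    if name: cv2.imwrite(f'pics/{name}.png',cv2.cvtColor(im,cv2.COLOR_RGB2BGR))
    np.savez(f'/tmp/{name}.npz',im=im,d=d,K=m['camera_matrix'],rvec=m['rvec'],tvec=m['tvec'])
    return im,d,m
E
python3 - <<'E'
from h import *
print(robot.state())
for c in ("scene","top","wrist"):
    im,d,m=cap(c,c+'0'); print(c,m)
E
```

```text
{'clock': 0.0, 'joint_positions': array([-1.14358136,  0.33287819, -0.06473065,  1.46095975,  0.02159859,
        1.34990706, -0.08851373]), 'joint_vel': array([ 1.93723649e-03, -2.25295851e-04,  1.00230079e-03, -1.19761998e-03,
        1.47116212e-04,  1.63494093e-05, -1.28861371e-03]), 'tau': array([-7.81808048e-04, -6.25446796e+01,  4.85885376e-02, -3.91592002e+01,
        1.61263818e-02,  1.01758976e-02,  5.48337226e-06]), 'tcp_pos': array([0.27156946, 0.56248621, 0.23050327]), 'orientation': array([ 0.68920576,  0.15717753,  0.68939583, -0.15818986]), 'ft_force': array([-0.54272289,  0.28123778,  0.51403976]), 'torque': array([ 0.03076755, -0.00169327,  0.05976556]), 'opening': 0.08553407840348229}
scene {'camera_matrix': array([[530.27581369,   0.        , 286.54218967],
       [  0.        , 530.27581369, 210.9878032 ],
       [  0.        ,   0.        ,   1.        ]]), 'rvec': array([ 2.61820427, -0.09078705,  0.02322081]), 'tvec': array([-0.50400722,  0.35740818,  1.29372538])}
top {'camera_matrix': array([[471.29169382,   0.        , 277.76363536],
       [  0.        , 471.29169382, 209.05229511],
       [  0.        ,   0.        ,   1.        ]]), 'rvec': array([ 2.14337457, -2.12782482,  0.209433  ]), 'tvec': array([0.34445333, 0.54443913, 1.04512389])}
wrist {'camera_matrix': array([[325.1922621 ,   0.        , 277.812885  ],
       [  0.        , 325.1922621 , 204.89960208],
       [  0.        ,   0.        ,   1.        ]]), 'rvec': array([-2.4497896 , -1.53592879, -0.21861286]), 'tvec': array([-0.6246805 , -0.03591336,  0.37909483])}
```

View pics/scene0.png

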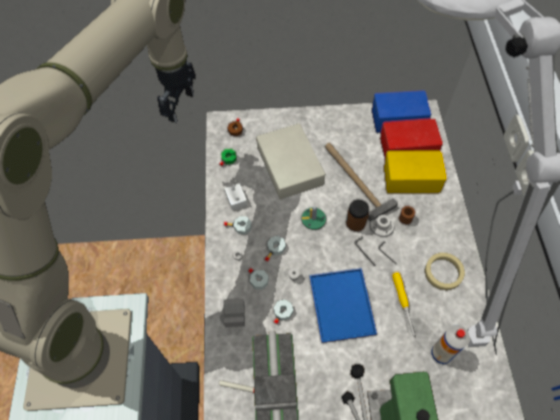

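View pics/top0.png

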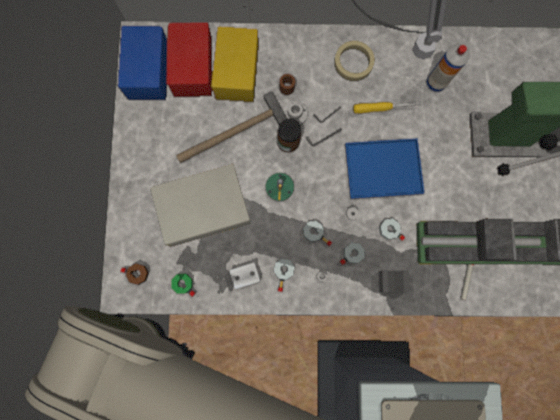

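View pics/wrist0.png

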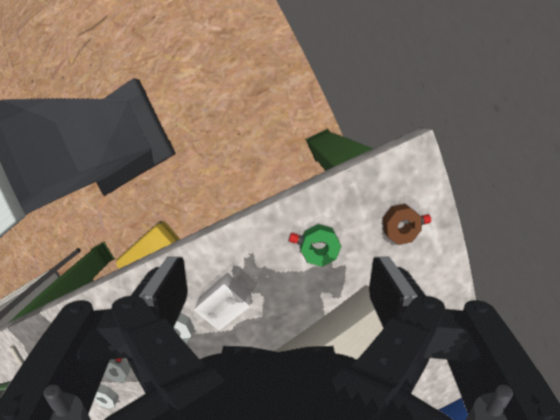

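The top view shows four silver collars at about (314,231), (354,253), (391,229) and (284,270). The look-alikes are green (182,284) and brown (137,273). The arbor is at (280,187) and the tray at (385,168). Next I'll check close crops.

```bash
python3 - <<'E'
import cv2,numpy as np
im=cv2.imread('pics/top0.png')
c=im[165:305,230:430]
cv2.imwrite('pics/top0c.png',cv2.resize(c,(800,560),interpolation=cv2.INTER_CUBIC))
im=cv2.imread('pics/scene0.png')
c=im[190:340,215:390]
cv2.imwrite('pics/scene0c.png',cv2.resize(c,(700,600),interpolation=cv2.INTER_CUBIC))
E
python3 - <<'E'
from h import *
for t in ['collar_a_mid','arbor','tray','v_block_mid','nut_mid','collet_mid','block_mid','jar_mid','plunger_a']:
    print(t,[(np.round(r['at'],4).tolist(),round(r['p'],2)) for r in models.find_in(t,'top')])
E
```

```text
collar_a_mid [([0.4966, 0.0848, 0.0248], 0.65)]
arbor [([0.5987, 0.3448, 0.0113], 0.78)]
tray [([0.654, 0.0921, 0.0078], 0.55)]
v_block_mid [([0.3787, 0.0852, 0.0304], 0.71)]
nut_mid [([0.3852, 0.2538, 0.0136], 0.48)]
collet_mid [([0.5362, 0.175, 0.0294], 0.55)]
block_mid []
jar_mid [([0.7081, 0.3279, 0.0933], 0.62)]
plunger_a [([0.3579, 0.3391, 0.0138], 0.41)]
```

View pics/top0c.png

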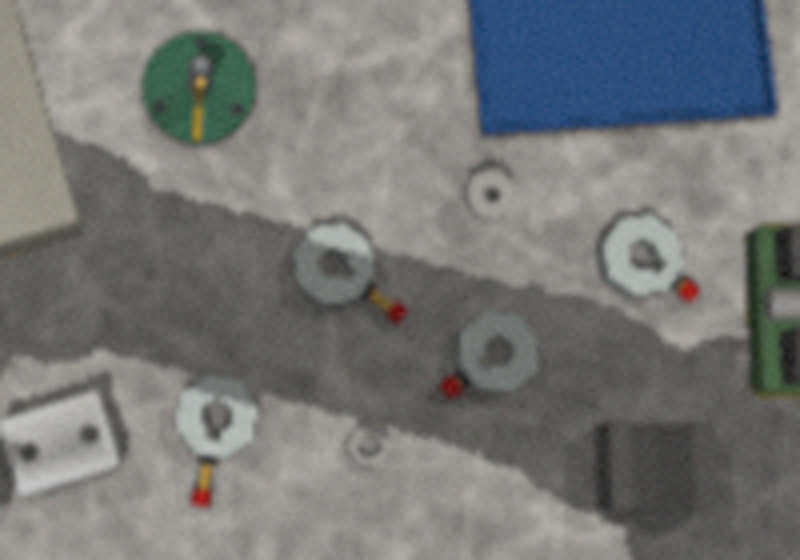

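View pics/scene0c.png

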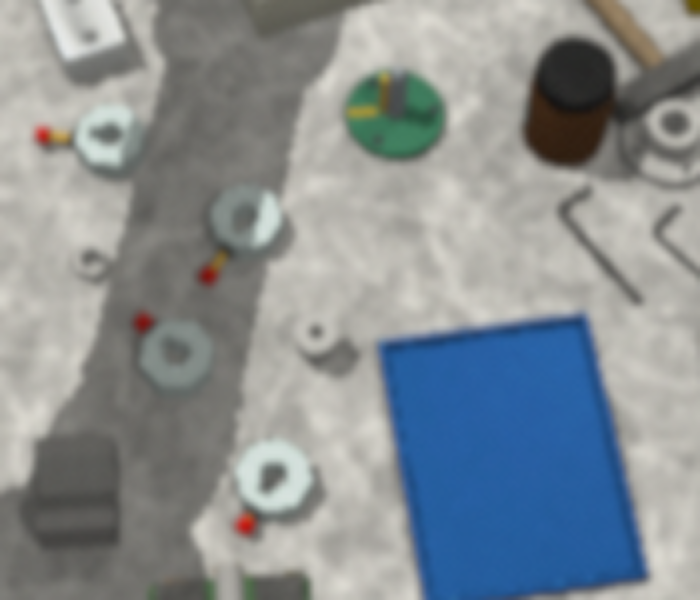

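```bash
cat >> h.py <<'E'
def cloud(f,wrist=False):
    z=np.load(f'/tmp/{f}.npz'); im,d,K=z['im'],z['d'],z['K']
    R,_=cv2.Rodrigues(z['rvec']); t=z['tvec'].ravel()
    v,u=np.mgrid[:420,:560].astype(float)
    x=(u-K[0,2])/K[0,0]; y=(v-K[1,2])/K[1,1]
    if wrist:
        r=np.hypot(x,y)+1e-9; s=np.tan(np.minimum(r,1.5))/r; x*=s;y*=s
    P=np.stack([x*d,y*d,d],-1)
    W=(P-t)@R
    W[d<=0]=np.nan
    return im.astype(float),W
def rays(f,wrist=False):
    z=np.load(f'/tmp/{f}.npz'); K=z['K']
    R,_=cv2.Rodrigues(z['rvec']); t=z['tvec'].ravel()
    v,u=np.mgrid[:420,:560].astype(float)
    x=(u-K[0,2])/K[0,0]; y=(v-K[1,2])/K[1,1]
    if wrist:
        r=np.hypot(x,y)+1e-9; s=np.tan(np.minimum(r,1.5))/r; x*=s;y*=s
    D=np.stack([x,y,np.ones_like(x)],-1)@R
    return z['im'].astype(float),-R.T@t,D
def onplane(f,z,wrist=False):
    im,C,D=rays(f,wrist)
    s=(z-C[2])/D[...,2:3]
    return im,C+s*D
def blobs(mask,W,mn=4):
    n,l,st,c=cv2.connectedComponentsWithStats(mask.astype(np.uint8),connectivity=8)
    return [(st[i,4],c[i].round(1),np.nanmedian(W[l==i],0)) for i in range(1,n) if st[i,4]>=mn]
E
python3 - <<'E'
from h import *
for f in ['top0','scene0']:
    im,W=cloud(f)
    _,Wk=onplane(f,0.011)
    _,Wt=onplane(f,0.022)
    r,g,b=im[...,0],im[...,1],im[...,2]
    red=(r>90)&(r>2.2*g)&(r>2.2*b)
    ws=(W[...,0]>0.3)&(W[...,0]<0.8)&(W[...,1]>-0.1)&(W[...,1]<0.65)
    print(f,'bench z',np.nanmedian(W[ws][:,2]))
    for a,c,w in blobs(red&ws&(W[...,2]<0.05),Wk): print(' red',a,c,w.round(4))
    # collar top
    top=ws&(W[...,2]>0.016)&(W[...,2]<0.030)&(abs(r-b)<30)
    for a,c,w in blobs(top,W,60): print(' top',a,c,w.round(4))
E
```

```text
top0 bench z 0.0026261860389656297
 red 13 [401.6 237.4] [0.4833 0.0525 0.011 ]
 red 8 [329.  242.5] [0.4689 0.2263 0.011 ]
 red 13 [342.4 261.4] [0.4255 0.1962 0.011 ]
 red 10 [279.8 289. ] [0.3599 0.3416 0.011 ]
 red 19 [191.8 292.8] [0.3496 0.5447 0.011 ]
 top 195 [275.6 114.9] [0.7797 0.3512 0.0244]
 top 280 [389.8 228.9] [0.5008 0.0845 0.0234]
 top 275 [312.8 231. ] [0.4945 0.2653 0.023 ]
 top 121 [418.8 240.9] [0.4728 0.0182 0.0262]
 top 288 [353.7 253. ] [0.4435 0.17   0.0233]
 top 278 [283.4 269.1] [0.4054 0.335  0.0229]
 top 146 [393.9 281.7] [0.3772 0.0789 0.0258]
 top 291 [180.7 283.5] [0.3718 0.5703 0.0223]
scene0 bench z 0.0021141284054275525
 red 8 [221.5 163. ] [0.3503 0.5467 0.011 ]
 red 4 [225.5 223.5] [0.3597 0.3419 0.011 ]
 red 12 [266.5 258.5] [0.4675 0.228  0.011 ]
 red 9 [250.4 270.3] [0.4225 0.1974 0.011 ]
 red 13 [276.1 320.6] [0.4827 0.0552 0.011 ]
 top 87 [228.1 153.4] [0.3712 0.573  0.022 ]
 top 123 [299.8 189. ] [0.5706 0.431  0.0232]
 top 146 [376.1 211.2] [0.7792 0.3436 0.0231]
 top 187 [241.8 223.3] [0.4057 0.3331 0.0219]
 top 203 [276.1 243.7] [0.4962 0.264  0.0222]
 top 224 [258.6 278. ] [0.4445 0.1683 0.0218]
 top 236 [282.8 308.3] [0.5013 0.0835 0.022 ]
 top 134 [233.7 310.7] [0.379  0.0849 0.0251]
```

```bash
python3 - <<'E'
from h import *
from scipy.spatial.transform import Rotation as Ro
s=robot.state(); q=s['orientation']; R=Ro.from_quat([q[1],q[2],q[3],q[0]]).as_matrix(); print('tool axes cols\n',R.round(3))
for f in ['top0','scene0']:
    im,W=cloud(f); _,W10=onplane(f,0.010); _,W12=onplane(f,0.012)
    r,g,b=im[...,0],im[...,1],im[...,2]
    near=(np.hypot(W[...,0]-.599,W[...,1]-.345)<.05)
    green=near&(g>r*1.25)&(g>b*1.1)&(W[...,2]<.02)
    yel=near&(r>1.5*b)&(r>100)
    # min enclosing circle on foot plane of green+yel
    pts=W10[green][:,:2].astype(np.float32); c,rad=cv2.minEnclosingCircle(pts); el=cv2.fitEllipse(cv2.convexHull(pts))
    print(f,'foot',c,rad,el, pts.mean(0))
    fl=yel&(W[...,2]<.018)
    print(' yellow pts',np.c_[W10[fl][:,:2],W[fl][:,2]].round(4).tolist())
    sh=near&(W[...,2]>.045); print(' shaft',sh.sum(),np.nanmedian(W[sh],0), np.nanmax(W[sh][:,2]) if sh.any() else 0)
    blue=(b>1.6*r)&(b>90)&(W[...,0]>.5)&(W[...,0]<.8)&(W[...,1]<.3)&(W[...,1]>-.1)
    pts=W12[blue][:,:2].astype(np.float32); print(' tray',cv2.minAreaRect(pts),cv2.boxPoints(cv2.minAreaRect(pts)).round(3).tolist())
    for n,lo,hi in(('box',.032,.2),):
        m=(W[...,2]>lo)&(W[...,2]<hi)&(W[...,0]>.3)&(W[...,0]<.85)&(W[...,1]>-.1)&(W[...,1]<.65)
        nn,l,st,cc=cv2.connectedComponentsWithStats(m.astype(np.uint8))
        for i in range(1,nn):
            if st[i,4]>40:
                P=W[l==i]; print('  obst',cc[i].round(0),P.min(0).round(3),P.max(0).round(3),np.median(P[:,2]).round(3))
E
```

```text
tool axes cols
 [[-0.     0.435  0.901]
 [ 0.     0.901 -0.435]
 [-1.     0.    -0.   ]]
top0 foot (0.6036780476570129, 0.34377917647361755) 0.03390062227845192 ((0.6039025187492371, 0.34408748149871826), (0.06619769334793091, 0.06715423613786697), 77.91826629638672) [0.60409427 0.34414443]
 yellow pts [[0.5926, 0.3451, 0.0134], [0.5901, 0.3475, 0.0083], [0.5901, 0.3451, 0.0142], [0.5901, 0.3427, 0.0109], [0.5876, 0.3475, 0.0123], [0.5876, 0.3451, 0.0124], [0.5877, 0.3427, 0.0124], [0.5852, 0.3475, 0.0114], [0.5852, 0.3451, 0.0136], [0.5852, 0.3426, 0.0117], [0.5827, 0.3474, 0.0101], [0.5827, 0.345, 0.0118], [0.5827, 0.3426, 0.0129], [0.5802, 0.3474, 0.0093], [0.5803, 0.345, 0.0121], [0.5803, 0.3426, 0.0081], [0.5778, 0.3474, 0.0088], [0.5778, 0.345, 0.0107], [0.5778, 0.3426, 0.0076], [0.5753, 0.3474, 0.0091], [0.5754, 0.345, 0.0135], [0.5754, 0.3426, 0.0143], [0.5729, 0.3474, 0.0106], [0.5729, 0.345, 0.0163], [0.5729, 0.3426, 0.0106]]
 shaft 44 [0.60018858 0.34492748 0.06311133] 0.07009202659461872
 tray ((0.6526520252227783, 0.08960729092359543), (0.13975325226783752, 0.17915621399
[... 1984 characters left out ...]
52.] [0.816 0.405 0.032] [0.85 0.65 0.09] 0.078
  obst [290. 158.] [0.456 0.412 0.032] [0.645 0.644 0.072] 0.061
  obst [235. 194.] [0.362 0.392 0.032] [0.417 0.456 0.041] 0.034
  obst [357. 212.] [0.69  0.293 0.033] [0.746 0.354 0.098] 0.086
  obst [313. 210.] [0.593 0.339 0.032] [0.61  0.351 0.068] 0.056
  obst [402. 212.] [0.839 0.311 0.032] [0.85  0.344 0.048] 0.042
  obst [383. 221.] [0.773 0.292 0.032] [0.807 0.327 0.04 ] 0.035
  obst [293. 272.] [0.521 0.162 0.032] [0.549 0.185 0.04 ] 0.034
  obst [233. 302.] [0.355 0.088 0.032] [0.404 0.113 0.046] 0.039
  obst [234. 318.] [0.355 0.05  0.032] [0.402 0.072 0.046] 0.039
  obst [273. 354.] [ 0.424 -0.1    0.032] [0.519 0.021 0.112] 0.061
```

Plan:

- **Pushed in, to the arbor:** Q, top (354,253), and R, top (391,229).
- **Pulled out, to the tray:** P, top (314,231), and S, top (284,270).
- **Look-alikes, left alone:** green (182,284) and brown (137,273).

I'll go to Q first.

drive_tool --rows "1.7 -3.9 0 -2.8 0.7;1.7 -3.9 0 -2.8 0.7;1.7 -3.9 0 -2.8 0.7;1.7 -3.9 0 -2.8 0.7;1.7 -3.9 0 -2.8 0.7;1.7 -3.9 0 -2.8 0.7;1.7 -3.9 0 -2.8 0.7;1.7 -3.9 0 -2.8 0.7;1.7 -3.9 0 -2.8 0.7;1.7 -3.9 0 -2.8 0.7" --force 40

```text
clock: 1.6
tcp_pos: [0.441, 0.1627, 0.2315]
orientation: [0.629, 0.324, 0.63, -0.32]
ft_force: [0.6, 0.4, -0.6]
opening: 0.0597
```

```bash
cat >> h.py <<'E'
from scipy.spatial.transform import Rotation as Ro
def tool():
    s=robot.state(); q=s['orientation']; R=Ro.from_quat([q[1],q[2],q[3],q[0]]).as_matrix()
    return s,s['tcp_pos'],R,np.degrees(np.arctan2(R[1,1],R[0,1]))
E
python3 - <<'E'
from h import *
s,p,R,h=tool(); print(p,h,s['joint_positions'].round(2))
im,d,m=cap('wrist','w1')
# TCP in cam
Rc,_=cv2.Rodrigues(m['rvec']); c=Rc@p+np.ravel(m['tvec']); print('tcp cam',c)
th=np.arctan2(np.hypot(c[0],c[1]),c[2]); K=m['camera_matrix']; u=K[0,2]+K[0,0]*th*c[0]/np.hypot(c[0],c[1]); v=K[1,2]+K[0,0]*th*c[1]/np.hypot(c[0],c[1]); print(u,v)
E
```

```text
[0.44100955 0.16271691 0.23145889] 35.76967629972733 [-0.72 -0.03  0.27  1.87  0.    1.29  0.17]
tcp cam [-0.00026015  0.02861361  0.15681211]
277.27926960960843 263.59187598195666
```

View pics/w1.png

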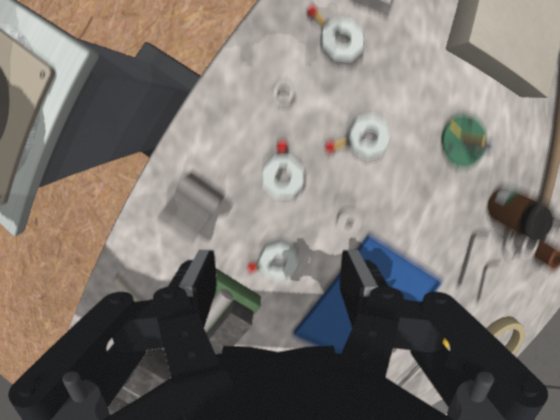

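The wrist view shows Q at (284,177), R at (277,260), P at (369,136) and S at (343,40). The arbor is at (464,140) and the tray at (370,295). I'll cross-check the positions from it.

```bash
python3 - <<'E'
from h import *
f='w1'
im,W=cloud(f,True); _,Wk=onplane(f,.011,True); _,Wt=onplane(f,.022,True)
r,g,b=im[...,0],im[...,1],im[...,2]
red=(r>90)&(r>2.2*g)&(r>2.2*b)
print([ (a,c,w.round(4)) for a,c,w in blobs(red,Wk)])
for n,c in dict(Q=(.444,.169),R=(.501,.084),P=(.495,.2645),S=(.4055,.334)).items():
    m=(np.hypot(W[...,0]-c[0],W[...,1]-c[1])<.04)&(W[...,2]>.015)&(W[...,2]<.03)&(abs(r-b)<40)
    nn,l,st,cc=cv2.connectedComponentsWithStats(m.astype(np.uint8)); i=1+np.argmax(st[1:,4])
    pts=Wt[l==i][:,:2].astype(np.float32); print(n,len(pts),np.median(W[l==i],0).round(4),cv2.minEnclosingCircle(pts),cv2.fitEllipse(cv2.convexHull(pts))[0])
_,W10=onplane(f,.01,True)
near=np.hypot(W[...,0]-.6,W[...,1]-.343)<.05
green=near&(g>r*1.25)&(g>b*1.1)&(W[...,2]<.02)
pts=W10[green][:,:2].astype(np.float32); print(cv2.minEnclosingCircle(pts),cv2.fitEllipse(cv2.convexHull(pts)))
yel=near&(r>1.5*b)&(r>100)&(W[...,2]<.02)
print(W10[yel][:,:2].round(4).tolist())
E
```

```text
[(np.int32(31), array([311.4,  11.3]), array([0.3615, 0.3395, 0.011 ])), (np.int32(53), array([281.5, 147.1]), array([0.4259, 0.193 , 0.011 ])), (np.int32(33), array([329.5, 146.7]), array([0.4693, 0.2252, 0.011 ])), (np.int32(29), array([251.7, 266.6]), array([0.4821, 0.0518, 0.011 ]))]
Q 1194 [0.4438 0.1706 0.0218] ((0.4435030519962311, 0.17162397503852844), 0.024747047573328018) (0.44331371784210205, 0.17193685472011566)
R 1031 [0.4999 0.0868 0.0217] ((0.4993114769458771, 0.0835840180516243), 0.02679136022925377) (0.49968355894088745, 0.08525627106428146)
P 1193 [0.4937 0.2665 0.0218] ((0.4930872321128845, 0.26457297801971436), 0.026709584519267082) (0.4932887852191925, 0.26563024520874023)
S 1217 [0.4053 0.3344 0.0217] ((0.40326592326164246, 0.33414989709854126), 0.02651556208729744) (0.4048592448234558, 0.33447471261024475)
((0.6036867499351501, 0.33924657106399536), 0.034200988709926605) ((0.603725016117096, 0.3401005268096924), (0.061418596655130386, 0.06824414432048798), 120.40680694580078)
[[0.5719, 0.346], [0.573, 0.347], [0.5741, 0.348], [0.5726, 0.3451], [0.5738, 0.346], 
[... 764 characters left out ...]
2], [0.5851, 0.3442], [0.5862, 0.3452], [0.5874, 0.3462], [0.5812, 0.3393], [0.5824, 0.3403], [0.5835, 0.3413], [0.5847, 0.3423], [0.5859, 0.3433], [0.587, 0.3442], [0.5882, 0.3452], [0.5894, 0.3462], [0.582, 0.3384], [0.5832, 0.3394], [0.5844, 0.3403], [0.5855, 0.3413], [0.5867, 0.3423], [0.5878, 0.3433], [0.589, 0.3443], [0.5902, 0.3453], [0.584, 0.3384], [0.5852, 0.3394], [0.5863, 0.3404], [0.5875, 0.3413], [0.5886, 0.3423], [0.5898, 0.3433], [0.586, 0.3384], [0.5871, 0.3394], [0.5883, 0.3404], [0.5895, 0.3414], [0.5906, 0.3424], [0.5879, 0.3384], [0.5891, 0.3394], [0.5903, 0.3404], [0.5914, 0.3414], [0.5899, 0.3385], [0.5911, 0.3395], [0.5923, 0.3404], [0.5919, 0.3385], [0.5931, 0.3395]]
```

drive_tool --rows "0.1 0.3 -4 0.3 0.7;0.1 0.3 -4 0.3 0.7;0.1 0.2 -4 0.3 0.7;0 0 -4 0.2 0.7;0 0 -3.5 0 0.7;0 0 -1.5 0 0.7;0 0 0 0 0.7"

```text
clock: 2.35
tcp_pos: [0.4489, 0.1611, 0.0176]
orientation: [0.631, 0.326, 0.628, -0.318]
ft_force: [0.9, -0.1, 1.3]
opening: 0.0595
```

```bash
python3 - <<'E'
from h import *
s,p,R,h=tool(); print(p,h,s['ft_force'])
im,d,m=cap('wrist','w2')
E
```

```text
[0.4488945  0.16108499 0.01763741] 35.84271371306378 [ 0.87893723 -0.09572012  1.2652688 ]
```

View pics/w2.png

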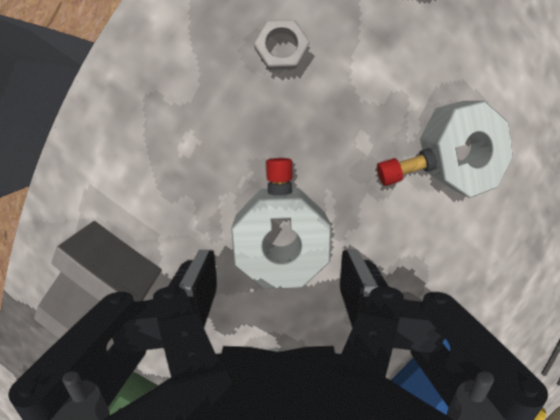

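The wrist view shows Q's bore at (281,243), with its short red knob straight above at (279,172). The collar is square to the jaws and the plunger is in. I still need to move about 1 cm towards the knob.

drive_tool --rows "-0.5 0.95 0 0.5 0.7;0 0 0 0 0.7;0 0 0 0 0.7"

```text
clock: 2.7
tcp_pos: [0.4458, 0.1732, 0.0218]
orientation: [0.634, 0.325, 0.628, -0.312]
ft_force: [-0.0, -0.1, 0.4]
opening: 0.0595
```

```bash
cat >> h.py <<'E'
def collar(f,z,c,tol=.04):
    "fit collar top outline at plane z near c using wrist depth mask"
    im,W=cloud(f,True); _,Wt=onplane(f,z,True); _,Wk=onplane(f,z-.011,True)
    r,g,b=im[...,0],im[...,1],im[...,2]
    near=np.hypot(Wt[...,0]-c[0],Wt[...,1]-c[1])<tol
    m=near&(abs(W[...,2]-z)<.006)&(abs(r-b)<40)&(r>110)
    m=cv2.morphologyEx(m.astype(np.uint8),cv2.MORPH_OPEN,np.ones((3,3),np.uint8))
    nn,l,st,cc=cv2.connectedComponentsWithStats(m); i=1+np.argmax(st[1:,4])
    pts=Wt[l==i][:,:2].astype(np.float32)
    o=cv2.minEnclosingCircle(pts)
    red=(np.hypot(Wt[...,0]-c[0],Wt[...,1]-c[1])<.075)&(r>90)&(r>2.2*g)&(r>2.2*b)
    k=blobs(red,Wk); k=max(k,key=lambda a:a[0]) if k else None
    ctr=np.array(o[0]); kk=k[2][:2] if k else None
    yaw=np.degrees(np.arctan2(*(ctr-kk)[::-1])) if k else None
    print(f,'n',len(pts),'ctr',ctr.round(4),'rad',round(o[1],4),'ell',np.round(cv2.fitEllipse(cv2.convexHull(pts))[0],4),'knob',None if k is None else (k[0],kk.round(4)),'yaw',yaw,'dist',None if k is None else np.hypot(*(ctr-kk)))
E
python3 - <<'E'
from h import *
s,p,R,h=tool(); print(p,h,s['ft_force'])
cap('wrist','w3'); collar('w2',.022,(.444,.170)); collar('w3',.022,(.444,.170))
E
```

```text
[0.44580665 0.17320969 0.02181985] 36.42273220864081 [-0.04371712 -0.13263079  0.44197718]
w2 n 5990 ctr [0.4435 0.1715] rad 0.0246 ell [0.4434 0.1717] knob (np.int32(547), array([0.4234, 0.198 ])) yaw -52.83082642187911 dist 0.03322177626239734
w3 n 5128 ctr [0.4433 0.1722] rad 0.0247 ell [0.4433 0.172 ] knob (np.int32(517), array([0.4234, 0.1979])) yaw -52.24732495130953 dist 0.03250179442539964
```

drive_tool --rows "-0.2 -0.1 -0.9 0.5 0.7;0 0 -0.9 0 0.7;0 0 0 0 0.7"

```text
clock: 3.05
tcp_pos: [0.4443, 0.1727, 0.0035]
orientation: [0.636, 0.323, 0.629, -0.309]
ft_force: [0.8, -0.3, 0.3]
opening: 0.0599
```

drive_tool --rows "0 0 0 0 0;0 0 0 0 0;0 0 0 0 0;0 0 0 0 0;0 0 0 0 0;0 0 0 0 0" --force 40

```text
clock: 3.65
tcp_pos: [0.4443, 0.1724, 0.0033]
orientation: [0.636, 0.323, 0.63, -0.309]
ft_force: [-0.3, 0.5, 1.1]
opening: 0.0449
```

drive_tool --rows "0 0 3 0 0;0 0 4 0 0;1 1 3.5 5 0;2.5 2.7 0 8 0;2.5 2.7 0 8 0;2.5 2.7 0 8 0;2.5 2.7 0 8 0;2.5 2.7 0 8 0;1 1 0 3 0;0 0 0 0 0;0 0 0 0 0"

```text
clock: 4.75
tcp_pos: [0.5912, 0.3306, 0.1094]
orientation: [0.707, 0.026, 0.707, -0.015]
ft_force: [-0.5, -0.5, -1.7]
opening: 0.0451
```

```bash
python3 - <<'E'
from h import *
s,p,R,h=tool(); print(p,h,s['ft_force'],s['joint_positions'].round(2))
cap('wrist','w4'); collar('w4',p[2]+.019,p)
E
```

```text
[0.59116431 0.330642   0.10940542] 86.690109040203 [-0.52573376 -0.45686219 -1.72973006] [-0.67  0.52  0.14  1.46 -0.09  1.15  1.  ]
w4 n 6160 ctr [0.5914 0.3308] rad 0.0243 ell [0.5915 0.3306] knob (np.int32(679), array([0.5585, 0.3325])) yaw -2.952496852620375 dist 0.03293066514022077
```

View pics/w4.png

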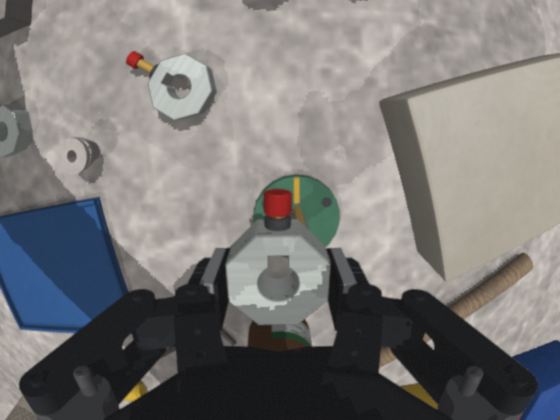

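```bash
cat >> h.py <<'E'
def arbor(f,c=(.6037,.343),z0=.01):
    im,W=cloud(f,True); _,W10=onplane(f,z0,True)
    r,g,b=im[...,0],im[...,1],im[...,2]
    near=(np.hypot(W10[...,0]-c[0],W10[...,1]-c[1])<.045)&(W[...,2]<.02)
    green=near&(g>r*1.2)&(g>b*1.05)&(g>40)
    yel=near&(r>1.5*b)&(r>80)&(r<2*g)
    mk=cv2.morphologyEx((green|yel).astype(np.uint8),cv2.MORPH_OPEN,np.ones((3,3),np.uint8))
    # outer-edge points: nearest boundary to expected circle
    hull=W10[mk>0][:,:2]
    rr=np.hypot(*(hull-c).T); ang=np.degrees(np.arctan2(*(hull-c).T[::-1]))
    E=[]
    for a in range(-180,180,4):
        s=(ang>=a)&(ang<a+4)
        if s.sum()>2 and rr[s].max()>.028: E.append(hull[s][rr[s].argmax()])
    E=np.array(E)
    from scipy.optimize import least_squares
    o=least_squares(lambda q:np.hypot(E[:,0]-q[0],E[:,1]-q[1])-.035,c,loss='soft_l1',f_scale=.0007)
    o2=least_squares(lambda q:np.hypot(E[:,0]-q[0],E[:,1]-q[1])-q[2],[*c,.035],loss='soft_l1',f_scale=.0007)
    Y=W10[yel][:,:2]; 
    vx,vy,x0,y0=cv2.fitLine(Y.astype(np.float32),cv2.DIST_HUBER,0,.01,.01).ravel()
    if vx<0: vx,vy=-vx,-vy
    print(f,'edge n',len(E),'ctr R=35',o.x.round(4),'free',o2.x.round(4),'| yellow n',len(Y),'mean',Y.mean(0).round(4),'line yaw',np.degrees(np.arctan2(vy,vx)),'yaw via ctr',np.degrees(np.arctan2(*(o.x-Y.mean(0))[::-1])))
    return o.x
E
python3 - <<'E'
from h import *
arbor('w4'); arbor('w1')
E
```

```text
w4 edge n 52 ctr R=35 [0.6034 0.3458] free [0.6021 0.3465 0.0338] | yellow n 176 mean [0.5814 0.3474] line yaw -1.410108 yaw via ctr -4.200514083853395
w1 edge n 73 ctr R=35 [0.6027 0.3427] free [0.6029 0.34   0.032 ] | yellow n 87 mean [0.5825 0.3429] line yaw -13.105288 yaw via ctr -0.41885708528525956
```

drive_tool --rows "4 0 0 0 0;2 0 0 0 0;0 0 0 0 0;0 0 0 0 0"

```text
clock: 5.2
tcp_pos: [0.6486, 0.3265, 0.1086]
orientation: [0.705, 0.027, 0.709, -0.018]
ft_force: [-0.1, 0.4, -1.3]
opening: 0.045
```

```bash
python3 - <<'E'
from h import *
s,p,R,h=tool(); print(p,h)
cap('wrist','w5'); collar('w5',p[2]+.019,p);arbor('w5')
E
```

```text
[0.64863391 0.32646778 0.10858232] 86.3143586983382
w5 n 6364 ctr [0.648  0.3267] rad 0.0249 ell [0.6488 0.3265] knob (np.int32(658), array([0.6161, 0.3286])) yaw -3.5559567697043435 dist 0.03197245523462302
w5 edge n 90 ctr R=35 [0.6033 0.3468] free [0.6033 0.3464 0.0338] | yellow n 175 mean [0.5804 0.3475] line yaw -2.0645988 yaw via ctr -1.8831668766244838
```

View pics/w5.png

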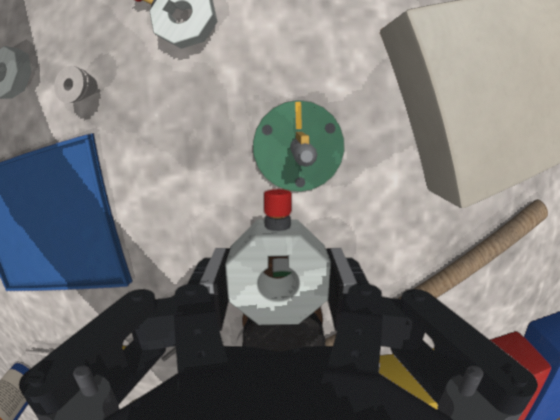

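The wrist view shows the arbor foot at (298,146), the shaft top at (306,156) and the yellow line pointing straight up at (298,115). The held collar is at (278,275). I'll work out the shaft top position too.

```bash
python3 - <<'E'
from h import *
import cv2
im=cv2.imread('pics/w5.png'); c=im[90:200,240:360]; cv2.imwrite('pics/w5c.png',cv2.resize(c,None,fx=5,fy=5,interpolation=cv2.INTER_CUBIC))
_,W66=onplane('w5',.066,True);_,W58=onplane('w5',.058,True)
im2,W=cloud('w5',True)
m=(np.hypot(W[...,0]-.603,W[...,1]-.345)<.02)&(W[...,2]>.058)
P=W[m]; print(m.sum(),np.median(P,0), np.argwhere(m).mean(0)); 
yx=np.argwhere(m).mean(0).round().astype(int); print(W66[yx[0],yx[1]])
E
```

```text
797 [0.60703982 0.34247612 0.06598807] [172.16060226 295.86825596]
[0.61245391 0.34026192 0.066     ]
```

View pics/w5c.png

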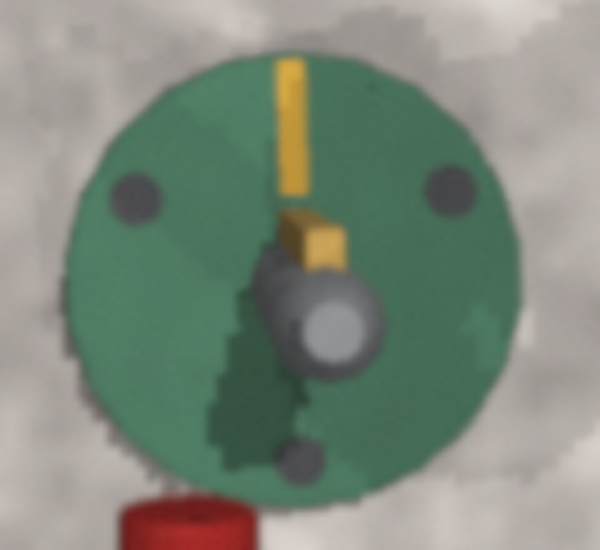

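```bash
cat >> h.py <<'E'
def pix(f,u,v,z,wrist=True):
    zz=np.load(f'/tmp/{f}.npz'); K=zz['K']; R,_=cv2.Rodrigues(zz['rvec']); t=zz['tvec'].ravel()
    x=(u-K[0,2])/K[0,0]; y=(v-K[1,2])/K[1,1]
    if wrist: r=np.hypot(x,y)+1e-9; s=np.tan(r)/r; x*=s;y*=s
    D=R.T@np.array([x,y,1.]); C=-R.T@t
    return (C+D*(z-C[2])/D[2])[:2].round(4)
E
python3 - <<'E'
from h import *
print('shaft top',pix('w5',306.6,156,.066),'key top',pix('w5',305,139,.058),'foot',pix('w5',298.9,146,.010))
print('line ends',pix('w5',298,102,.01),pix('w5',298.8,129,.01))
print('top cam foot/shaft')
im=cv2.imread('pics/top0.png')[160:215,255:305]; cv2.imwrite('pics/t0a.png',cv2.resize(im,None,fx=10,fy=10,interpolation=cv2.INTER_CUBIC))
E
```

```text
shaft top [0.6035 0.3469] key top [0.5943 0.3472] foot [0.6032 0.3467]
line ends [0.5704 0.348 ] [0.5905 0.3474]
top cam foot/shaft
```

drive_tool --rows "-2.3 1 0 1 0;-2.2 1 0 0.5 0;0 0 0 0 0;0 0 0 0 0"

```text
clock: 5.65
tcp_pos: [0.5993, 0.3457, 0.1098]
orientation: [0.705, 0.018, 0.709, -0.009]
ft_force: [-0.4, -0.1, -2.2]
opening: 0.0449
```

```bash
python3 - <<'E'
from h import *
s,p,R,h=tool(); print(p,h)
cap('wrist','w6'); collar('w6',p[2]+.019,p);arbor('w6',(.6034,.3468))
E
```

```text
[0.59934285 0.34573141 0.10983006] 87.77312210723454
w6 n 6095 ctr [0.5995 0.3457] rad 0.0243 ell [0.6    0.3458] knob (np.int32(668), array([0.5666, 0.3469])) yaw -2.212692380779211 dist 0.0329600937109607
w6 edge n 62 ctr R=35 [0.6034 0.3466] free [0.6022 0.3467 0.0338] | yellow n 138 mean [0.5773 0.3476] line yaw 0.17723164 yaw via ctr -2.1883659408765745
```

View pics/w6.png

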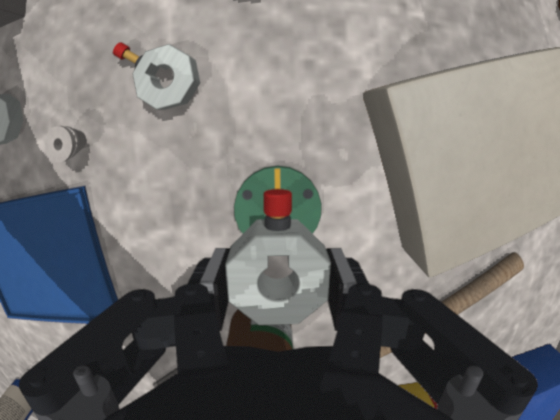

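drive_tool --rows "0.4 0.1 0 0 0;0 0 -1.5 0 0;0 0 -1.5 0 0;0 0 0 0 0;0 0 0 0 0"

```text
clock: 6.2
tcp_pos: [0.605, 0.3447, 0.0759]
orientation: [0.705, 0.019, 0.709, -0.011]
ft_force: [-0.2, 0.0, -0.7]
opening: 0.0447
```

```bash
python3 - <<'E'
from h import *
s,p,R,h=tool(); print(p,h)
cap('wrist','w7'); collar('w7',p[2]+.019,p);arbor('w7',(.6034,.3468))
E
```

```text
[0.60499722 0.34465446 0.07588024] 87.58574313019842
w7 n 6108 ctr [0.6052 0.3448] rad 0.0243 ell [0.6053 0.3448] knob (np.int32(668), array([0.5723, 0.346 ])) yaw -2.041515441559359 dist 0.032925503748794736
w7 edge n 66 ctr R=35 [0.6033 0.3465] free [0.6024 0.3465 0.0339] | yellow n 129 mean [0.5764 0.3475] line yaw 2.9026263 yaw via ctr -2.2232501886751526
```

View pics/w7.png

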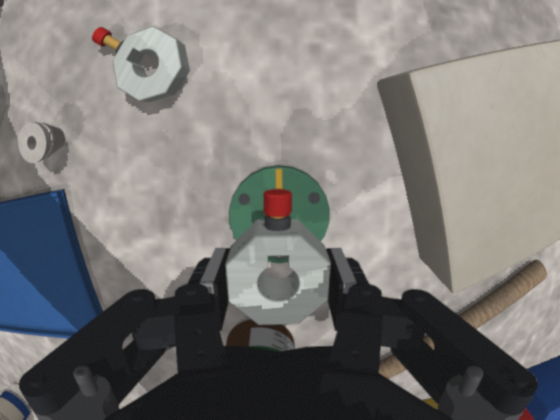

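drive_tool --rows "-0.15 0.2 0 0 0;0 0 0 0 0"

```text
clock: 6.45
tcp_pos: [0.6034, 0.3467, 0.0759]
orientation: [0.705, 0.019, 0.709, -0.011]
ft_force: [0.4, 0.3, -1.0]
opening: 0.0453
```

Centred. Now a slow descent with small steps.

drive_tool --rows "0 0 -0.5 0 0;0 0 -0.5 0 0;0 0 0 0 0"

```text
clock: 6.75
tcp_pos: [0.6036, 0.3472, 0.0659]
orientation: [0.705, 0.019, 0.709, -0.01]
ft_force: [-0.4, 0.2, -0.7]
opening: 0.0449
```

drive_tool --rows "0 -0.05 -0.5 0 0;0 0 -0.5 0 0;0 0 -0.5 0 0;0 0 0 0 0"

```text
clock: 7.15
tcp_pos: [0.6034, 0.3465, 0.0493]
orientation: [0.705, 0.019, 0.709, -0.01]
ft_force: [0.2, 0.1, -2.0]
opening: 0.0448
```

drive_tool --rows "0 0 -0.6 0 0;0 0 -0.6 0 0;0 0 -0.6 0 0;0 0 -0.6 0 0;0 0 0 0 0"

```text
clock: 7.65
tcp_pos: [0.6033, 0.3464, 0.0228]
orientation: [0.705, 0.019, 0.709, -0.011]
ft_force: [0.0, -0.6, -0.8]
opening: 0.0447
```

drive_tool --rows "0 0 -0.4 0 0;0 0 -0.4 0 0;0 0 0 0 0;0 0 -0.1 0 0;0 0 0 0 0"

```text
clock: 8.15
tcp_pos: [0.6038, 0.3466, 0.0138]
orientation: [0.705, 0.019, 0.709, -0.01]
ft_force: [0.0, 0.5, -1.4]
opening: 0.0453
```

drive_tool --rows "0 0 0 0 0.65;0 0 0 0 0.65;0 0 0 0 0.65;0 0 1.5 0 0.65;0 0 2 0 0.65;0 0 3 0 0.65;0 0 3 0 0.65;0 0 2 0 0.65;0 0 0 0 0.65"

```text
clock: 9.05
tcp_pos: [0.6042, 0.3467, 0.1396]
orientation: [0.706, 0.02, 0.707, -0.01]
ft_force: [-0.4, -1.0, -0.5]
opening: 0.0555
```

```bash
python3 - <<'E'
from h import *
s,p,R,h=tool(); print(p,h,s['ft_force'])
cap('wrist','w8'); collar('w8',.032,(.6034,.3466))
E
```

```text
[0.60418615 0.34672964 0.13956267] 87.58354312802064 [-0.43946049 -1.00365792 -0.47481094]
w8 n 1989 ctr [0.6041 0.3465] rad 0.0247 ell [0.604  0.3465] knob (np.int32(177), array([0.5713, 0.3479])) yaw -2.419775257283649 dist 0.032883930381431024
```

View pics/w8.png

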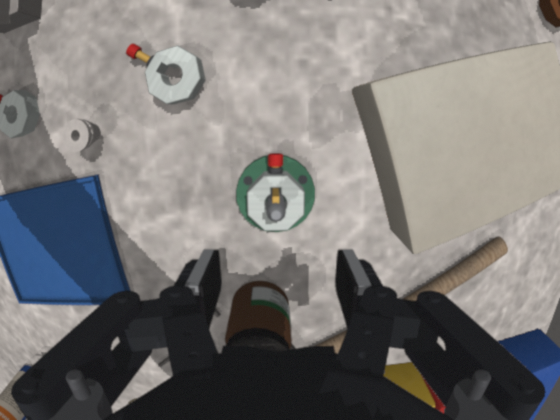

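Q is seated: on the foot at (276,200), with the knob over the yellow line. Next is R, so I'll check the vise clearance around it.

```bash
python3 - <<'E'
from h import *
im,W=cloud('top0'); _,Ws=cloud('scene0')
for n,V in(('top',W),('scene',Ws)):
  for y0,y1 in((.03,.04),(.02,.03),(.01,.02),(0,.01),(-.01,0),(-.03,-.01)):
    m=(V[...,1]>=y0)&(V[...,1]<y1)&(V[...,0]>.38)&(V[...,0]<.58)&(V[...,2]>.03)
    print(n,y0,m.sum(), V[m][:,2].max().round(3) if m.any() else None, V[m][:,0].min().round(3) if m.any() else None,V[m][:,0].max().round(3) if m.any() else None)
E
```

```text
top 0.03 0 None None None
top 0.02 0 None None None
top 0.01 152 0.061 0.421 0.516
top 0 290 0.069 0.421 0.516
top -0.01 195 0.069 0.421 0.519
top -0.03 354 0.069 0.421 0.515
scene 0.03 0 None None None
scene 0.02 1 0.049 0.469 0.469
scene 0.01 42 0.063 0.422 0.517
scene 0 142 0.067 0.422 0.519
scene -0.01 162 0.069 0.424 0.515
scene -0.03 306 0.071 0.423 0.519
```

drive_tool --rows "-0.75 -1.85 0 -8.4 0.7;-0.75 -1.85 0 -8.4 0.7;-0.75 -1.85 0 -8.4 0.7;-0.75 -1.85 0 -8.4 0.7;-0.75 -1.85 0 -8.4 0.7;-0.75 -1.85 0 -8.4 0.7;-0.75 -1.85 0 -8.4 0.7;-0.75 -1.85 0 -8.4 0.7;-0.75 -1.85 0 -8.4 0.7;-0.75 -1.85 0 -8.4 0.7;-0.75 -1.85 0 -8.4 0.7;-0.75 -1.85 0 -8.4 0.7;-0.75 -1.85 0 -8.4 0.7;-0.75 -1.85 0 -8.4 0.7;0 0 0 0 0.7;0 0 0 0 0.7"

```text
clock: 10.7
tcp_pos: [0.4846, 0.0755, 0.126]
orientation: [0.337, 0.621, 0.339, -0.621]
ft_force: [0.5, 0.8, -0.2]
opening: 0.0598
```

```bash
python3 - <<'E'
from h import *
s,p,R,h=tool(); print(p,h,s['ft_force'],s['joint_positions'].round(2))
cap('wrist','w9'); collar('w9',.022,(.4995,.085))
E
```

```text
[0.48456341 0.07551082 0.12603276] -32.886192097607086 [ 0.50474831  0.81893195 -0.21016089] [-0.77  0.13  0.56  1.96 -0.08  1.07 -0.75]
w9 n 2342 ctr [0.5017 0.0851] rad 0.0247 ell [0.5015 0.0852] knob (np.int32(132), array([0.4807, 0.055 ])) yaw 55.140732558219284 dist 0.0366873161071109
```

View pics/w9.png

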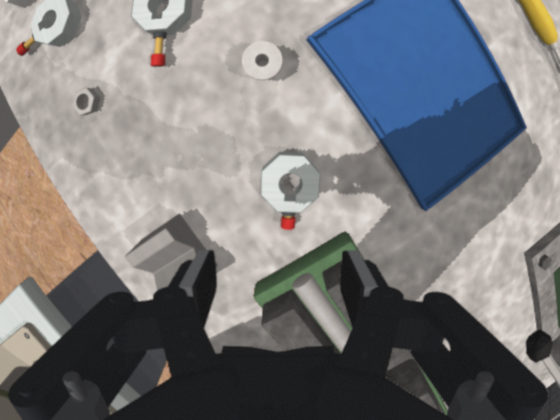

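R is at (291,182), with its knob close in at (288,222), so it's pushed in. I'll move over it and down.

drive_tool --rows "1 0.5 -1.5 0 0.7;0.7 0.5 -2 0 0.7;0 0 -2 0 0.7;0 0 -2 0 0.7;0 0 -1.5 0 0.7;0 0 0 0 0.7;0 0 0 0 0.7"

```text
clock: 11.45
tcp_pos: [0.5035, 0.092, 0.0318]
orientation: [0.344, 0.617, 0.346, -0.617]
ft_force: [0.6, -0.6, 0.3]
opening: 0.0598
```

```bash
python3 - <<'E'
from h import *
s,p,R,h=tool(); print(p,h,s['ft_force'])
cap('wrist','w10'); collar('w10',.022,(.5015,.085))
E
```

```text
[0.50346627 0.09198602 0.03176134] -31.6171847925446 [ 0.63804377 -0.62179925  0.26272735]
w10 n 4419 ctr [0.5012 0.0845] rad 0.0244 ell [0.5011 0.0849] knob (np.int32(257), array([0.4799, 0.0543])) yaw 54.786591157309694 dist 0.03700134451470429
```

View pics/w10.png

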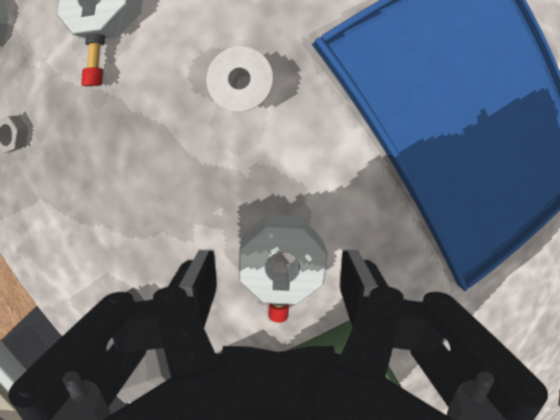

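drive_tool --rows "-0.2 -0.7 0 -2 0.7;0 0 0 0 0.7;0 0 -0.8 0 0.7;0 0 0 0 0.7"

```text
clock: 11.9
tcp_pos: [0.5027, 0.0851, 0.0256]
orientation: [0.333, 0.625, 0.334, -0.622]
ft_force: [-0.7, 0.4, -0.3]
opening: 0.0598
```

drive_tool --rows "-0.15 0 -0.8 0 0.7;0 0 -0.8 0 0.7;0 0 -0.5 0 0.7;0 0 0 0 0.7"

```text
clock: 12.3
tcp_pos: [0.5009, 0.0852, 0.0025]
orientation: [0.333, 0.625, 0.334, -0.622]
ft_force: [0.1, -0.3, 0.3]
opening: 0.0598
```

drive_tool --rows "0 0 0.05 0 0;0 0 0 0 0;0 0 0 0 0;0 0 0 0 0;0 0 0 0 0;0 0 0 0 0" --force 40

```text
clock: 12.9
tcp_pos: [0.5009, 0.0851, 0.0031]
orientation: [0.333, 0.625, 0.334, -0.622]
ft_force: [-0.5, 0.0, -2.2]
opening: 0.0449
```

```bash
python3 - <<'E'
from h import *
s,p,R,h=tool(); print(p,h,s['ft_force'],s['opening'])
cap('wrist','w11'); collar('w11',p[2]+.019,p)
E
```

```text
[0.50087545 0.08512731 0.00305029] -33.72739008300953 [-0.46749327  0.02515109 -2.23330912] 0.04489156206377316
w11 n 5828 ctr [0.5008 0.0856] rad 0.0246 ell [0.5002 0.0856] knob (np.int32(347), array([0.479 , 0.0542])) yaw 55.186780129802045 dist 0.038222062572772005
```

drive_tool --rows "0 0 3 0 0;0 0 4 0 0;0.5 1.2 4 -4 0;1 2.6 0 -5.8 0;1 2.6 0 -5.8 0;1 2.6 0 -5.8 0;1 2.6 0 -5.8 0;1 2.6 0 -5.8 0;1 2.6 0 -5.8 0;1 2.6 0 -5.8 0;1 2.6 0 -5.8 0;1 2.6 0 -5.8 0;0.5 1.5 0 -2.5 0;0 0 0 0 0;0 0 0 0 0"

```text
clock: 14.45
tcp_pos: [0.6004, 0.3558, 0.1151]
orientation: [-0.031, 0.707, -0.029, -0.706]
ft_force: [-0.3, -0.4, -0.8]
opening: 0.0448
```

```bash
python3 - <<'E'
from h import *
s,p,R,h=tool(); print(p,h,s['ft_force'],s['joint_positions'].round(2))
cap('wrist','w12'); collar('w12',p[2]+.019,p)
E
```

```text
[0.60036492 0.35576262 0.11511844] -94.8728589394538 [-0.30048107 -0.37115104 -0.83882129] [-1.02  0.63  0.62  1.41 -0.38  1.21 -2.01]
w12 n 6136 ctr [0.6003 0.3562] rad 0.0243 ell [0.6    0.3562] knob (np.int32(290), array([0.5624, 0.3601])) yaw -5.937563493962964 dist 0.03811810060706062
```

View pics/w12.png

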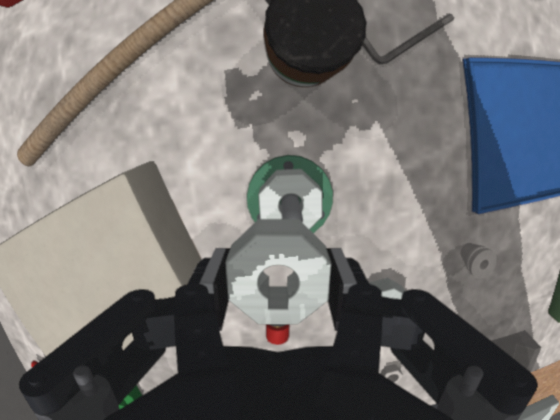

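```bash
python3 - <<'E'
from h import *
arbor('w12',(.6034,.3467))
im=cv2.imread('pics/w12.png')[140:250,235:345]; cv2.imwrite('pics/w12c.png',cv2.resize(im,None,fx=5,fy=5,interpolation=cv2.INTER_CUBIC))
E
```

```text
Traceback (most recent call last):
  File "h.py", line 74, in arbor
    vx,vy,x0,y0=cv2.fitLine(Y.astype(np.float32),cv2.DIST_HUBER,0,.01,.01).ravel()
                ~~~~~~~~~~~^^^^^^^^^^^^^^^^^^^^^^^^^^^^^^^^^^^^^^^^^^^^^^^
cv2.error: OpenCV(4.12.0) /io/opencv/modules/imgproc/src/linefit.cpp:50: error: (-215:Assertion failed) count > 0 in function 'fitLine2D_wods'
```

```bash
sed -i "s/    Y=W10\[yel\]\[:,:2\]; /    print(f,'foot R35',o.x.round(4),'free',o2.x.round(4)); Y=W10[yel][:,:2]\n    if len(Y)<3: return/" h.py; python3 - <<'E'
from h import *
im=cv2.imread('pics/w12.png')[140:250,235:345]; cv2.imwrite('pics/w12c.png',cv2.resize(im,None,fx=5,fy=5,interpolation=cv2.INTER_CUBIC))
arbor('w12',(.6034,.3467))
E
```

```text
w12 foot R35 [0.6033 0.3471] free [0.6044 0.3467 0.0339]
```

View pics/w12c.png

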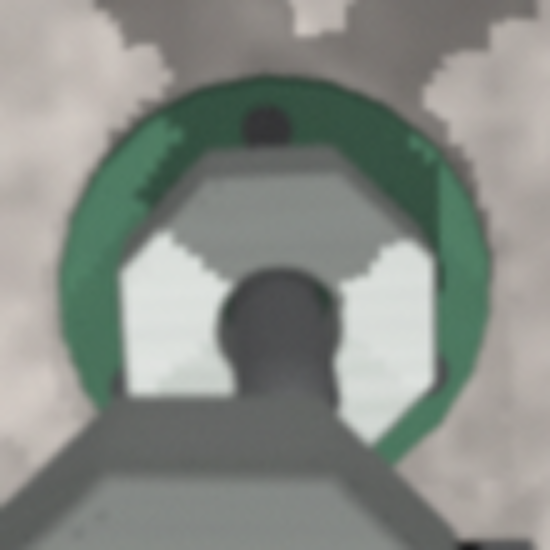

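drive_tool --rows "0.3 -0.85 0 2.5 0;0 0 -1.5 0 0;0 0 -1.5 0 0;0 0 0 0 0;0 0 0 0 0"

```text
clock: 15.0
tcp_pos: [0.6022, 0.3434, 0.0821]
orientation: [-0.016, 0.707, -0.015, -0.707]
ft_force: [-0.4, -0.4, -1.1]
opening: 0.0454
```

drive_tool --rows "0.1 0.35 0 0 0;0 0 0 0 0;0 0 -0.5 0 0;0 0 0 0 0"

```text
clock: 15.4
tcp_pos: [0.6033, 0.3482, 0.0772]
orientation: [-0.016, 0.707, -0.014, -0.707]
ft_force: [0.7, -0.3, -1.6]
opening: 0.045
```

```bash
python3 - <<'E'
from h import *
s,p,R,h=tool(); print(p,h)
cap('wrist','w13'); collar('w13',p[2]+.019,p); arbor('w13',(.6034,.3467))
E
```

```text
[0.60326263 0.34819295 0.07723508] -92.48599719646225
w13 n 6229 ctr [0.6033 0.3485] rad 0.0244 ell [0.6031 0.3485] knob (np.int32(300), array([0.5652, 0.3507])) yaw -3.3529713928002316 dist 0.038200371728068984
w13 foot R35 [0.6035 0.3469] free [0.6047 0.3467 0.0339]
```

View pics/w13.png

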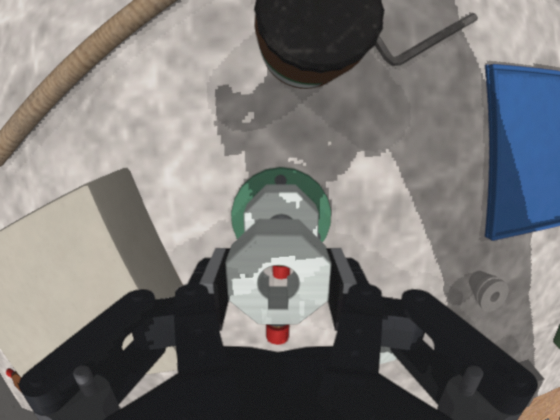

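drive_tool --rows "0 -0.15 0 0 0;0 0 0 0 0;0 0 -0.5 0 0;0 0 -0.5 0 0;0 0 0 0 0"

```text
clock: 15.95
tcp_pos: [0.6038, 0.3465, 0.0673]
orientation: [-0.017, 0.708, -0.014, -0.706]
ft_force: [-0.2, 0.1, -1.4]
opening: 0.0452
```

drive_tool --rows "-0.03 0.05 -0.5 0 0;0 0 -0.5 0 0;0 0 -0.5 0 0;0 0 0 0 0"

```text
clock: 16.35
tcp_pos: [0.6031, 0.3469, 0.0504]
orientation: [-0.016, 0.707, -0.014, -0.706]
ft_force: [0.2, -0.5, -2.3]
opening: 0.0449
```

drive_tool --rows "0 0 -0.5 0 0;0 0 -0.5 0 0;0 0 -0.3 0 0;0 0 0 0 0"

```text
clock: 16.75
tcp_pos: [0.6031, 0.3469, 0.0361]
orientation: [-0.016, 0.707, -0.014, -0.706]
ft_force: [-0.4, -0.6, -1.3]
opening: 0.0449
```

drive_tool --rows "0 0 -0.06 0 0;0 0 0 0 0;0 0 0 0 0.65;0 0 0 0 0.65;0 0 0 0 0.65;0 0 1.5 0 0.65;0 0 2 0 0.65;0 0 3 0 0.65;0 0 3 0 0.65;0 0 1 0 0.65;0 0 0 0 0.65"

```text
clock: 17.85
tcp_pos: [0.6043, 0.3467, 0.1509]
orientation: [-0.017, 0.709, -0.014, -0.705]
ft_force: [0.3, 0.4, 0.2]
opening: 0.0556
```

```bash
python3 - <<'E'
from h import *
s,p,R,h=tool(); print(p,h,s['ft_force'])
cap('wrist','w14'); collar('w14',.054,(.6034,.3469))
im,W=cloud('w14',True); m=(np.hypot(W[...,0]-.6034,W[...,1]-.3469)<.022)&(np.hypot(W[...,0]-.6034,W[...,1]-.3469)>.014); print('top z',np.nanmedian(W[m][:,2]))
E
```

```text
[0.60427454 0.34673958 0.15089514] -92.54338325697893 [0.29514202 0.40262863 0.21899154]
w14 n 2326 ctr [0.6033 0.3474] rad 0.0246 ell [0.6034 0.3475] knob (np.int32(129), array([0.5667, 0.3494])) yaw -3.1022441256465463 dist 0.03661277043526682
top z 0.22975097394637417
```

View pics/w14.png

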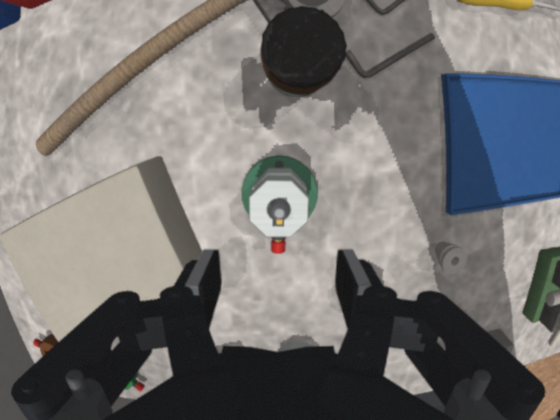

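Both collars are stacked on the arbor: the top ring is at (278,208), with the shaft and key showing through it. Now P.

drive_tool --rows "-1.38 -1 -0.3 7.2 0.7;-1.38 -1 -0.3 7.2 0.7;-1.38 -1 -0.3 7.2 0.7;-1.38 -1 -0.3 7.2 0.7;-1.38 -1 -0.3 7.2 0.7;-1.38 -1 -0.3 7.2 0.7;-1.38 -1 -0.3 7.2 0.7;-1.38 -1 -0.3 7.2 0.7;0 0 0 0 0.7;0 0 0 0 0.7"

```text
clock: 18.9
tcp_pos: [0.4831, 0.2611, 0.1125]
orientation: [-0.339, -0.616, -0.339, 0.625]
ft_force: [0.2, -0.7, 0.4]
opening: 0.0598
```

```bash
python3 - <<'E'
from h import *
s,p,R,h=tool(); print(p,h,s['joint_positions'].round(2))
cap('wrist','w15'); collar('w15',.022,(.4935,.2655))
E
```

```text
[0.48308938 0.26114534 0.11247998] -32.67099474888511 [-0.98  0.29  0.46  1.82 -0.14  1.08 -1.03]
w15 n 2453 ctr [0.4948 0.268 ] rad 0.0247 ell [0.4946 0.2678] knob (np.int32(140), array([0.466 , 0.2282])) yaw 54.06271638442826 dist 0.04916253065929351
```

View pics/w15.png

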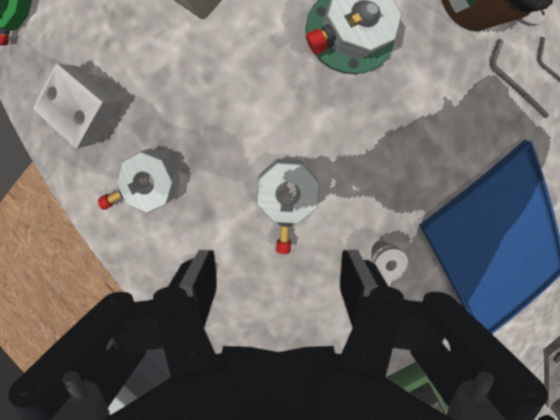

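P is at (288,190), with a long brass stem and the knob at (284,246), so it's pulled out. Descending on it.

drive_tool --rows "0.7 0.4 0 -2.5 0.7;0.45 0.25 -1.5 0 0.7;0 0 -2 0 0.7;0 0 -2 0 0.7;0 0 -2 0 0.7;0 0 0 0 0.7;0 0 0 0 0.7"

```text
clock: 19.65
tcp_pos: [0.4995, 0.2714, 0.0345]
orientation: [-0.321, -0.627, -0.319, 0.634]
ft_force: [-0.1, -0.3, 1.1]
opening: 0.0597
```

```bash
python3 - <<'E'
from h import *
s,p,R,h=tool(); print(p,h,s['ft_force'])
cap('wrist','w16'); collar('w16',.022,(.4947,.2678))
E
```

```text
[0.4995233  0.27142733 0.0345033 ] -36.16281450699956 [-0.07939068 -0.25738627  1.13941089]
w16 n 2319 ctr [0.4932 0.2652] rad 0.0237 ell [0.4903 0.2623] knob (np.int32(215), array([0.4653, 0.2274])) yaw 53.65273358437814 dist 0.04701090575271731
```

drive_tool --rows "-0.45 -0.38 0 0 0.7;0 0 0 0 0.7;0 0 -0.8 0 0.7;0 0 0 0 0.7"

```text
clock: 20.1
tcp_pos: [0.496, 0.2684, 0.0288]
orientation: [-0.32, -0.629, -0.319, 0.633]
ft_force: [0.4, -0.3, 0.3]
opening: 0.0598
```

```bash
sed -i 's/(r>110)/(r>70)/' h.py; python3 - <<'E'
from h import *
s,p,R,h=tool(); print(p,h,s['ft_force'])
cap('wrist','w17'); collar('w17',.022,(.4947,.2678))
E
```

```text
[0.49596977 0.26837016 0.02882616] -36.21540801325481 [ 0.39933764 -0.2748412   0.31690241]
w17 n 5318 ctr [0.4957 0.2681] rad 0.0253 ell [0.4953 0.268 ] knob (np.int32(243), array([0.4654, 0.2272])) yaw 53.44390075522555 dist 0.05089596852333911
```

View pics/w17.png

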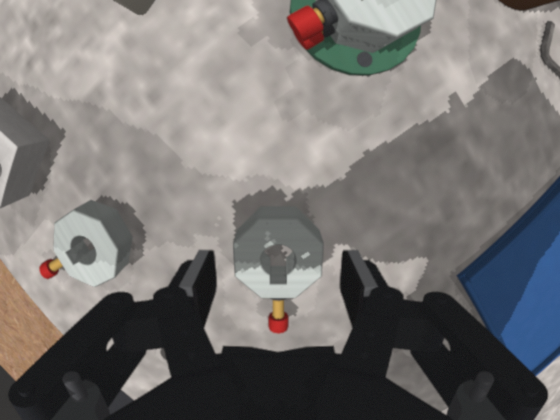

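The jaws are centred on P, with its bore at (278,258) and knob at (278,323). Lower and grip.

drive_tool --rows "-0.1 -0.05 -0.8 0 0.7;0 0 -0.8 0 0.7;0 0 -0.7 0 0.7;0 0 0 0 0.7;0 0 0 0 0.7"

```text
clock: 20.65
tcp_pos: [0.4951, 0.2679, 0.0039]
orientation: [-0.32, -0.629, -0.319, 0.633]
ft_force: [0.9, -0.6, -1.0]
opening: 0.0598
```

drive_tool --rows "0 0 0 0 0;0 0 0 0 0;0 0 0 0 0;0 0 0 0 0;0 0 0 0 0;0 0 0 0 0" --force 40

```text
clock: 21.25
tcp_pos: [0.4951, 0.2679, 0.0041]
orientation: [-0.32, -0.629, -0.319, 0.632]
ft_force: [0.2, 0.5, -1.3]
opening: 0.0451
```

drive_tool --rows "0 0 3 0 0;0 0 4 0 0;2.3 -1.95 1 -7 0;2.3 -1.95 0 -7 0;2.3 -1.95 0 -7 0;2.3 -1.95 0 -7 0;2.3 -1.95 0 -7 0;2.3 -1.95 0 -7 0;2.3 -1.95 0 -7 0;0 0 0 0 0;0 0 0 0 0"

```text
clock: 22.35
tcp_pos: [0.6591, 0.1269, 0.0867]
orientation: [-0.018, -0.705, -0.02, 0.709]
ft_force: [0.4, 0.6, -2.8]
opening: 0.0449
```

```bash
python3 - <<'E'
from h import *
s,p,R,h=tool(); print(p,h,s['ft_force'],s['opening'])
cap('wrist','w18'); collar('w18',p[2]+.018,p)
im,W=cloud('w18',True); _,W12=onplane('w18',.012,True)
r,g,b=im[...,0],im[...,1],im[...,2]
blue=(b>1.6*r)&(b>60)&(abs(W12[...,0]-.65)<.12)&(abs(W12[...,1]-.09)<.13)
mr=cv2.minAreaRect(W12[blue][:,:2].astype(np.float32)); print(mr,cv2.boxPoints(mr).round(3).tolist())
E
```

```text
[0.65912838 0.12691017 0.08666974] -86.88357760299554 [ 0.40902732  0.58074274 -2.79182924] 0.04485211257601204
w18 n 6860 ctr [0.6598 0.1274] rad 0.0253 ell [0.6596 0.1273] knob (np.int32(176), array([0.6115, 0.1246])) yaw 3.348927533502747 dist 0.048291762695320366
((0.6533704400062561, 0.09159588813781738), (0.1383977234363556, 0.1776745468378067), 4.332398414611816) [[0.578000009059906, 0.17499999701976776], [0.5910000205039978, -0.0020000000949949026], [0.7289999723434448, 0.00800000037997961], [0.7160000205039978, 0.1850000023841858]]
```

View pics/w18.png

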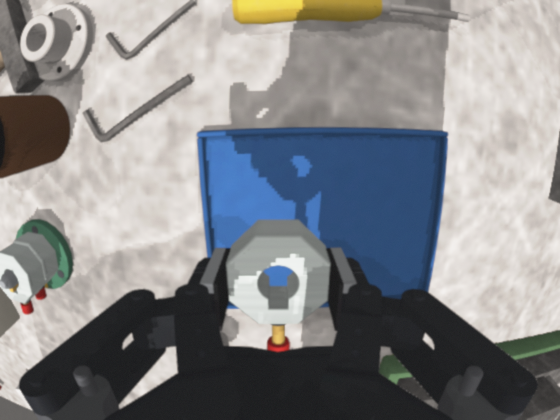

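drive_tool --rows "0 0.3 0 1.4 0;0 0 -1.5 0 0;0 0 -1.5 0 0;0 0 -1.5 0 0;0 0 -1 0 0;0 0 0 0 0;0 0 0 0 0"

```text
clock: 23.1
tcp_pos: [0.6555, 0.1339, 0.0248]
orientation: [-0.029, -0.703, -0.033, 0.71]
ft_force: [0.1, 0.8, -1.5]
opening: 0.0452
```

drive_tool --rows "0.3 -0.35 0 0 0;0 0 0 0 0;0 0 -0.8 0 0;0 0 -0.7 0 0;0 0 0 0 0"

```text
clock: 23.6
tcp_pos: [0.66, 0.1299, 0.0103]
orientation: [-0.029, -0.704, -0.033, 0.709]
ft_force: [-0.8, -0.2, -2.5]
opening: 0.045
```

drive_tool --rows "0 0 -0.15 0 0;0 0 0 0 0;0 0 0 0 0.65;0 0 0 0 0.65;0 0 0 0 0.65;0 0 1.5 0 0.65;0 0 2 0 0.65;0 0 3 0 0.65;0 0 3 0 0.65;0 0 0 0 0.65"

```text
clock: 24.6
tcp_pos: [0.6608, 0.1294, 0.1125]
orientation: [-0.029, -0.705, -0.033, 0.708]
ft_force: [-0.3, -0.4, 0.6]
opening: 0.0554
```

```bash
python3 - <<'E'
from h import *
s,p,R,h=tool(); print(p,h,s['ft_force'],s['opening'])
cap('wrist','w19'); collar('w19',.026,(.66,.13))
E
```

```text
[0.66082383 0.12936149 0.11246765] -85.01518940387015 [-0.25000641 -0.37747665  0.5501238 ] 0.055370404357673826
w19 n 2617 ctr [0.6602 0.1303] rad 0.0249 ell [0.6604 0.13  ] knob (np.int32(137), array([0.611 , 0.1257])) yaw 5.411661951918566 dist 0.04941286497571173
```

View pics/w19.png

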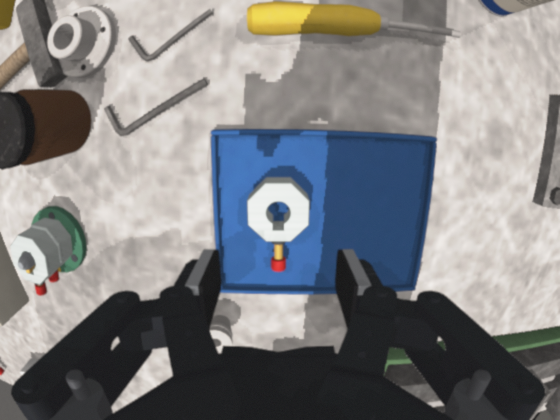

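P lies flat in the tray at (278,211) with its stem still out. Now S.

drive_tool --rows "-1.27 1.02 0 8.3 0.65;-1.27 1.02 0 8.3 0.65;-1.27 1.02 0 8.3 0.65;-1.27 1.02 0 8.3 0.65;-1.27 1.02 0 8.3 0.65;-1.27 1.02 0 8.3 0.65;-1.27 1.02 0 8.3 0.65;-1.27 1.02 0 8.3 0.65;-1.27 1.02 0 8.3 0.65;-1.27 1.02 0 8.3 0.65;-1.27 1.02 0 8.3 0.65;-1.27 1.02 0 8.3 0.65;-1.27 1.02 0 8.3 0.65;-1.27 1.02 0 8.3 0.65;-1.27 1.02 0 8.3 0.65;-1.27 1.02 0 8.3 0.65;-1.27 1.02 0 8.3 0.65;-1.27 1.02 0 8.3 0.65;-1.27 1.02 0 8.3 0.65;0 0 0 0 0.65"

```text
clock: 26.65
tcp_pos: [0.4021, 0.3249, 0.1062]
orientation: [0.706, 0.067, 0.701, -0.077]
ft_force: [0.1, 0.1, -0.4]
opening: 0.0556
```

```bash
python3 - <<'E'
from h import *
s,p,R,h=tool(); print(p,h,s['ft_force'],s['joint_positions'].round(2))
cap('wrist','w20'); collar('w20',.022,(.405,.3345))
E
```

```text
[0.40205759 0.32489573 0.1061688 ] 78.29116874565928 [ 0.07174994  0.13804126 -0.38236922] [-0.87  0.21  0.1   1.9  -0.01  1.04  0.6 ]
w20 n 2680 ctr [0.4041 0.3352] rad 0.0249 ell [0.4042 0.3356] knob (np.int32(190), array([0.3591, 0.3435])) yaw -10.467336552579269 dist 0.04573583964357257
```

View pics/w20.png

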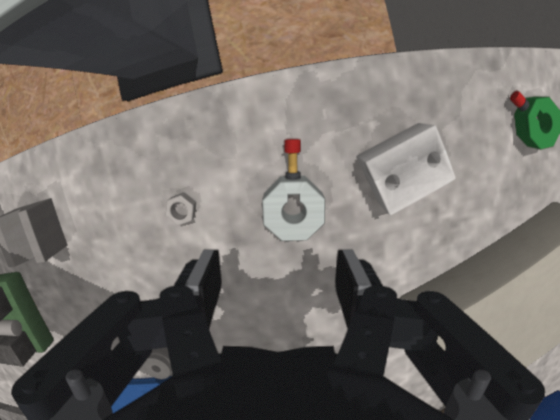

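S is at (294,210), with its stem out and knob at (292,146). The block edge at (385,210) leaves room for the right finger.

drive_tool --rows "0.2 1.05 0 1.2 0.65;0 0 -1.5 0 0.65;0 0 -2 0 0.65;0 0 -2 0 0.65;0 0 -1.5 0 0.65;0 0 0 0 0.65;0 0 0 0 0.65"

```text
clock: 27.4
tcp_pos: [0.4117, 0.3342, 0.0345]
orientation: [0.707, 0.07, 0.699, -0.079]
ft_force: [-0.1, -0.5, 1.7]
opening: 0.0551
```

```bash
python3 - <<'E'
from h import *
s,p,R,h=tool(); print(p,h,s['ft_force'])
cap('wrist','w21'); collar('w21',.022,(.405,.3345))
E
```

```text
[0.41172959 0.33424244 0.03448829] 77.92614758397805 [-0.10109729 -0.45080416  1.68542579]
w21 n 5227 ctr [0.404  0.3358] rad 0.0251 ell [0.4042 0.336 ] knob (np.int32(421), array([0.3587, 0.3437])) yaw -9.9353822604877 dist 0.045954291833543465
```

View pics/w21.png

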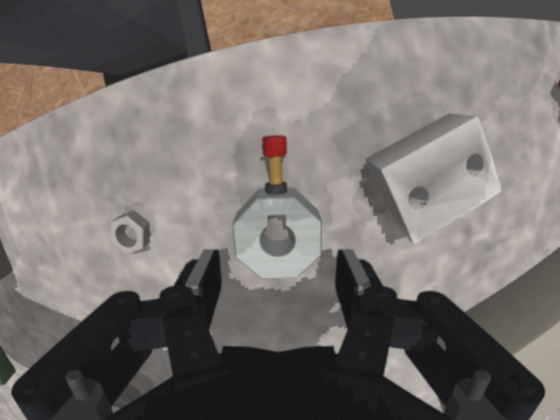

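drive_tool --rows "-0.75 0.15 0 2.2 0.65;0 0 0 0 0.65;0 0 -0.8 0 0.65;0 0 0 0 0.65"

```text
clock: 27.85
tcp_pos: [0.4047, 0.3371, 0.0284]
orientation: [0.71, 0.056, 0.7, -0.063]
ft_force: [-0.1, -0.2, 0.2]
opening: 0.0554
```

drive_tool --rows "-0.05 -0.1 -0.8 0 0.65;0 0 -0.8 0 0.65;0 0 -0.7 0 0.65;0 0 0 0 0.65;0 0 0 0 0.65"

```text
clock: 28.35
tcp_pos: [0.404, 0.3355, 0.0028]
orientation: [0.709, 0.056, 0.7, -0.064]
ft_force: [-0.4, 0.1, 1.3]
opening: 0.0554
```

drive_tool --rows "0 0 0.1 0 0;0 0 0 0 0;0 0 0 0 0;0 0 0 0 0;0 0 0 0 0;0 0 0 0 0" --force 40

```text
clock: 28.95
tcp_pos: [0.4043, 0.3357, 0.0044]
orientation: [0.71, 0.057, 0.7, -0.064]
ft_force: [-0.5, 0.0, -0.2]
opening: 0.045
```

drive_tool --rows "0 0 3 0 0;0 0 4 0 0;2 -2.1 2 1.5 0;2.9 -3.1 0 1.5 0;2.9 -3.1 0 1.5 0;2.9 -3.1 0 1.5 0;2.9 -3.1 0 1.5 0;2.9 -3.1 0 1.5 0;2.9 -3.1 0 1.5 0;2.9 -3.1 0 1.5 0;2.9 -3.1 0 1.5 0;0.8 -1 0 1 0;0 0 0 0 0;0 0 0 0 0"

```text
clock: 30.35
tcp_pos: [0.6696, 0.0444, 0.098]
orientation: [0.712, -0.038, 0.701, 0.032]
ft_force: [-0.5, 1.7, -0.8]
opening: 0.045
```

```bash
python3 - <<'E'
from h import *
s,p,R,h=tool(); print(p,h,s['ft_force'],s['opening'],s['joint_positions'].round(2))
cap('wrist','w22'); collar('w22',p[2]+.018,p)
E
```

```text
[0.66964731 0.04437613 0.09802906] 95.7146058995624 [-0.51497492  1.74458086 -0.83587365] 0.044959498995252985 [-0.31  0.52  0.24  1.51 -0.12  1.11  1.62]
w22 n 6955 ctr [0.6691 0.0444] rad 0.0257 ell [0.6695 0.0446] knob (np.int32(662), array([0.6238, 0.0404])) yaw 5.054348673244699 dist 0.04550999056480637
```

View pics/w22.png

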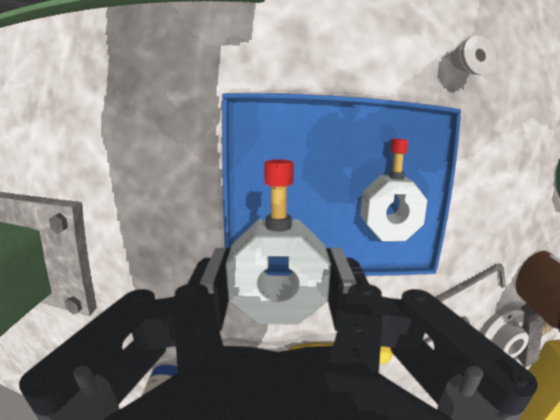

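Holding S, with its knob at (278,172) still out. Next I'll correct the position and lower it beside P.

drive_tool --rows "-0.5 1 0 -1 0;0 0 -1.5 0 0;0 0 -2 0 0;0 0 -2 0 0;0 0 -1 0 0;0 0 0 0 0;0 0 0 0 0"

```text
clock: 31.1
tcp_pos: [0.6604, 0.063, 0.0283]
orientation: [0.711, -0.035, 0.701, 0.031]
ft_force: [-0.4, -0.0, -1.1]
opening: 0.0452
```

drive_tool --rows "0.35 -0.85 0 0 0;0 0 0 0 0;0 0 0 0 0"

```text
clock: 31.4
tcp_pos: [0.6655, 0.0537, 0.0304]
orientation: [0.712, -0.035, 0.7, 0.031]
ft_force: [-0.1, -0.5, -1.5]
opening: 0.0455
```

drive_tool --rows "0 0 -0.8 0 0;0 0 -0.8 0 0;0 0 -0.3 0 0;0 0 0 0 0;0 0 0 0 0"

```text
clock: 31.9
tcp_pos: [0.6657, 0.0535, 0.0101]
orientation: [0.713, -0.035, 0.7, 0.031]
ft_force: [0.5, 0.2, -0.3]
opening: 0.0447
```

drive_tool --rows "0 0 -0.15 0 0;0 0 0 0 0;0 0 0 0 0.65;0 0 0 0 0.65;0 0 0 0 0.65;0 0 1.5 0 0.65;0 0 2 0 0.65;0 0 3 0 0.65;-1 1 4 0 0.65;-1 1 4 0 0.65;-1 1 4 0 0.65;0 0 0 0 0.65;0 0 0 0 0.65"

```text
clock: 33.2
tcp_pos: [0.6345, 0.0835, 0.2101]
orientation: [0.715, -0.034, 0.698, 0.031]
ft_force: [0.1, -0.3, -0.1]
opening: 0.0556
```

```bash
python3 - <<'E'
from h import *
s,p,R,h=tool(); print(p,h,s['ft_force'])
cap('wrist','w23'); collar('w23',.026,(.6645,.054)); collar('w23',.026,(.66,.13))
cap('top','top1'); cap('scene','scene1')
a=cv2.imread('pics/top1.png')[130:300,230:430]; b=cv2.imread('pics/top0.png')[130:300,230:430]
cv2.imwrite('pics/cmp.png',np.hstack([cv2.resize(x,(400,340),interpolation=cv2.INTER_CUBIC) for x in(b,a)]))
a=cv2.imread('pics/scene1.png')[190:340,215:390]
cv2.imwrite('pics/scene1c.png',cv2.resize(a,(700,600),interpolation=cv2.INTER_CUBIC))
E
```

```text
[0.63445574 0.08350375 0.21006315] 95.2162643808241 [ 0.14662519 -0.33449797 -0.07906268]
w23 n 1286 ctr [0.6645 0.0542] rad 0.0262 ell [0.6651 0.0539] knob (np.int32(87), array([0.6205, 0.05  ])) yaw 5.458249414096629 dist 0.04413102510350859
w23 n 1294 ctr [0.6577 0.1296] rad 0.0253 ell [0.658  0.1294] knob (np.int32(93), array([0.6131, 0.1258])) yaw 4.886726485934116 dist 0.044731236889335876
```

View pics/w23.png

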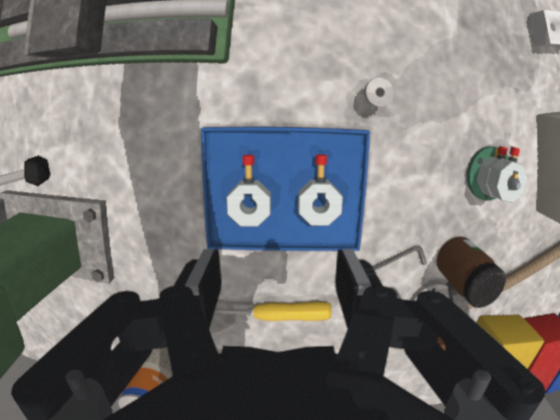

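View pics/cmp.png

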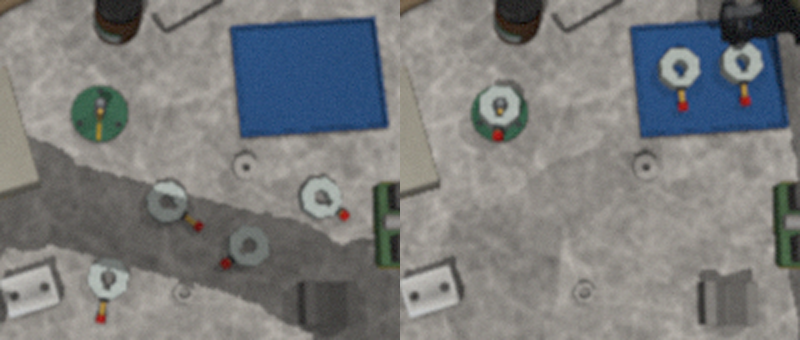

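View pics/scene1c.png

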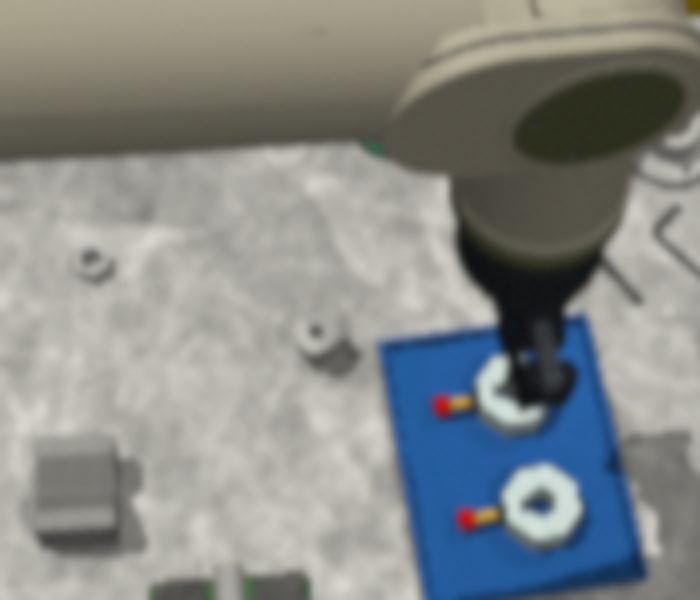

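Both tray collars lie flat, with stems out, at wrist (249,203) and (321,203). The stack is on the arbor at (508,180), and the other things haven't moved. One last depth check of the stack height before handing in.

```bash
python3 - <<'E'
from h import *
im,W=cloud('top1'); im0,W0=cloud('top0')
d=np.hypot(W[...,0]-.6034,W[...,1]-.345); m=(d>.011)&(d<.021)&(W[...,2]>.03)
print('stack top z',np.nanmedian(W[m][:,2]), m.sum())
d=np.hypot(W[...,0]-.659,W[...,1]-.130); m=(d>.011)&(d<.021)&(W[...,2]<.06); print('tray P z',np.nanmedian(W[m][:,2]))
from plant import sign_off
print(sign_off())
E
```

```text
stack top z 0.05538826979188957 177
tray P z 0.027191714289034295
the job is handed in; nothing more can be done
None
```

All four collars are sorted, and the job was handed in at about 33 s of the 72 s allowed.

- **On the arbor:** the two collars with pushed-in plungers, from (0.444, 0.171) and (0.501, 0.085), are stacked with their keyways on the brass key. No resistance showed on the way down. The stack's top measured 55 mm in the top camera, which reads about 1–2 mm high; fully seated would be 54 mm.
- **In the tray:** the two collars with pulled-out plungers, from (0.495, 0.268) and (0.404, 0.336), lie flat side by side, pointing to the tray's own -x. I measured the top of one at 27 mm; flat on the tray floor would be 26 mm. The other I checked by picture only.
- **Plungers:** in the last pictures both tray plungers are still out and both arbor plungers still in.
- **Other things:** the nut, V block, collet, block and jar look unmoved next to the first pictures. I went nowhere near the green and brown look-alikes, but the last before-and-after crop didn't cover them.

**Disagreement between cameras:** the fixed cameras put the arbor about 3 mm lower in y than the wrist camera did. I used the wrist value, because it agreed with the measured position of the held collar, and both collars went down freely.

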